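# Make up a figure kit and a bust kit for the sculpture class

## Task

Make up the two sculpture kits. Figure kit, in the tray that has the square guide tube beside it: the square plinth in the wide compartment, the plaster standing figure in the narrow one, and the aluminium bar fed endwise through the guide tube until at least 3 cm sticks out at each end. Bust kit, in the other tray: the round plinth in the wide compartment and the plaster bust in the narrow one; plinths and plasters stand upright and flat on the tray floors, everything is let go of, and the glue jar and the brush pot stay where they are.

Things in the scene. Friction and masses are not known exactly. Their poses are not given: they have to be found in the camera images.
- figure_tray: Figure kit tray: fixed open plywood tray, on the left or the right, with the square guide tube close beyond its far (+x) long side. 100 x 210 mm (x, y) outside, floor 5 mm, walls and divider 5 mm thick, tops 16 mm above the table. Origin: centre of underside. Wide compartment 90 x 121 mm inside, centre at y = -39 mm (right, seen from the robot); narrow one 90 x 73 mm, centre at y = +63 mm (left).
- bust_tray: Bust kit tray: fixed open plywood tray without a tube, on the side opposite the other tray. 100 x 210 mm (x, y) outside, floor 5 mm, walls and divider 5 mm thick, tops 16 mm above the table. Origin: centre of underside. Wide compartment 90 x 121 mm inside, centre at y = -39 mm (right, seen from the robot); narrow one 90 x 73 mm, centre at y = +63 mm (left).
- guide_tube: Fixed level square steel tube along its y, 70 mm long, open at both ends (feed from either), bore 24 x 24 mm, wall 3 mm, on a block and a foot plate 50 x 70 mm; parallel to the figure tray's long side, just beyond it and about midway along. Origin: on the table under the tube's middle. Tube axis 45 mm, bore floor 33 mm, tube top 60 mm above it.
- bar: Loose straight aluminium square bar, 12 x 12 x 200 mm, about 80 g, lying flat on the table between the robot and the trays, roughly left-right. Its length is along its y; origin: centre of its underside (6 mm below its axis).
- square_plinth: Loose square wooden plinth block, 52 x 52 mm and 40 mm high, about 75 g, standing flat. Origin: centre of its underside; x and y square to its sides.
- round_plinth: Loose round wooden plinth, a disc 56 mm in diameter and 40 mm high, about 70 g, standing flat. Origin: centre of its underside.
- figure: Loose white plaster standing figure (statuette), 100 mm tall, slim, about 110 g: round base 44 mm in diameter and 12 mm thick, round body 28 mm in diameter between 32 and 66 mm height, shoulders 32 mm, small head 20 mm. Origin: centre of its underside; z up.
- bust: Loose white plaster bust (head and shoulders), 77 mm tall, about 130 g: round foot 40 mm in diameter and 16 mm high, chest block 32 mm thick (its x) by 56 mm wide (its y) between 16 and 42 mm height, above it a neck and a head 31 mm in diameter. Origin: centre of its underside; z up, the face looks to -x.
- glue_jar: Bystander, to be left alone: upright glass jar with a black lid and a paper label, 54 mm in diameter, 70 mm high, standing among the stock. Origin: centre of its underside.
- brush_pot: Bystander, to be left alone: upright steel pot 54 mm in diameter and 65 mm high with three brushes sticking out of it to about 100 mm height, standing among the stock. Origin: centre of its underside.
Not all that is in view belongs to the job. Leave any yellow look-alike of the square_plinth alone.

How it is judged:
At the end, for the whole second after the job is handed in: Plinths and plasters each stand in their own compartment of the right tray, flat on its floor (within 4 mm), upright within 0.1 rad; the bar lies in the tube, its middle within 35 mm of the tube's middle; all released and at rest; jar and pot upright and within 30 mm of their places (x of square_plinth in the frame of figure_tray between -0.024 and 0.024 m and y of square_plinth in the frame of figure_tray between -0.079 and 0.001 m and z of square_plinth in the frame of figure_tray between 0.002 and 0.009 m and angle between each of square_plinth, figure, round_plinth, bust's own z axis and vertical below 0.1 rad and linear speed of each of square_plinth, figure, round_plinth, bust, bar below 0.02 m/s and contact force between each of square_plinth, figure, round_plinth, bust, bar and the fingers below 0.05 N and x of figure in the frame of figure_tray between -0.027 and 0.027 m and y of figure in the frame of figure_tray between 0.043 and 0.083 m and z of figure in the frame of figure_tray between 0.002 and 0.009 m and x of round_plinth in the frame of bust_tray between -0.024 and 0.024 m and y of round_plinth in the frame of bust_tray between -0.079 and 0.001 m and z of round_plinth in the frame of bust_tray between 0.002 and 0.009 m and x of bust in the frame of bust_tray between -0.029 and 0.029 m and y of bust in the frame of bust_tray between 0.041 and 0.085 m and z of bust in the frame of bust_tray between 0.002 and 0.009 m and x of bar in the frame of guide_tube between -0.01 and 0.01 m and y of bar in the frame of guide_tube between -0.035 and 0.035 m and z of bar in the frame of guide_tube between 0.026 and 0.05 m and angle between the y axis of bar and the y axis of guide_tube, either way round below 0.2 rad and distance of each of glue_jar, brush_pot from where it was at the start of the episode below 0.03 m and angle between each of glue_jar, brush_pot's own z axis and vertical below 0.2 rad); the robot touches nothing.
It fails at once if the glue jar is pushed more than 3 cm from its place or tipped over (distance of glue_jar from where it was at the start of the episode above 0.03 m or angle between glue_jar's own z axis and vertical above 0.5 rad).
It fails at once if the brush pot is pushed more than 3 cm from its place or tipped over (distance of brush_pot from where it was at the start of the episode above 0.03 m or angle between brush_pot's own z axis and vertical above 0.5 rad).
It also fails if it takes over 123 s, if anything falls off the work surface, if the arm or the gripper's body presses on something with over 40 N, if the wrist force passes 120 N, or if a joint passes its speed limit or range.

## Robot

A 6-joint arm with a two-finger parallel gripper is mounted at the origin on the work surface. World frame = base frame: x ahead of the robot, y to its left, z up, the work surface at z = 0. Lengths are in m, angles in rad, forces in N, time in s.
With the tool pointing down it reaches from about 0.35 to 0.85 m from the base axis. Payload 8.1 kg.
Tool frame: the origin (TCP) lies on the mounting face of the last link; the fingertips stand 186 mm ahead of it and the grasp point (between the pads) lies 167 mm ahead of it; z points along the fingers, y is the line along which they close (so a half turn about z gives the same grasp; the last joint's range is limited). The gripper opens to 93 mm and grips with 3 to 60 N. Pads are 15 mm wide; open, the fingers measure 128 mm over their backs; the gripper's body (75 mm by 188 mm) begins 65 mm behind the grasp point.
Start: joints at [-1.277, 0.13, 1.488, -0, 1.523, -0.085], TCP at [0.222, -0.557, 0.405] pointing down, gripper open.
Joint ranges: [-2.96, 2.96], [-0.89, 2.26], [0.02, 2.5], [-1.34, 4.48], [0, 2.73], [-2.66, 2.66]. Speed limits (rad/s): [2.39, 2.39, 2.79, 3.14, 3.14, 3.14].

## Interface

Orientations are given as a rotation vector (axis times angle).
In Python, from plant import read_state, read_camera, camera_params, close_job gives the robot as it stands. The module is installed in compiled form; this text tells all that it offers.
- The arm moves only by the tool servo_tool, never from a script. Its argument "increments" is a list of rows, each an object with "slide": the shift along the tool's x, y, z in mm, a list of three; "dr": the turn, a rotation vector about the tool's x, y, z in rad, a list of three; "jaw": the closure, from 0 (fully open) to 1 (shut). In form: [{"slide": [x, y, z], "dr": [ax, ay, az], "jaw": jaw}, ...]. A call has 1 to 20 rows; each row is the pose to reach, as a shift and turn from the pose commanded when the call began, along the tool's axes at that moment; what a row does not reach only later rows make up. A row lasts 1/10 s, in which the tool goes at most 50 mm and 8.59 degrees, less where a joint would pass 70% of its speed; a pose out of reach is approached as far as the arm can. A call with a gripper value outside its range is refused whole. The fingers move at their own pace and stop on an object; "force" is the grip in N (left out, the last holds). Time passes only in rows, so rows that repeat a pose let the fingers close. It gives the time, the measured TCP pose, the force, the opening and the grip force at its end, in the units of the state.
- read_state(): the state, without advancing time (a new reading comes with each control period).
- read_camera(name): name is "scene" or "side" or "wrist"; returns (picture, depth): 400x640x3 uint8, red, green, blue; 400x640 float32, m along the optical axis (not along the pixel's ray), 0 where there is no reading.
- camera_params(name): a dict with "fx", "fy", "cx", "cy" (pixels), "k1" (the pictures are not rectified: a ray, as slopes to the right and down, at radius r is drawn at 1 + k1 r^2 times it, then the intrinsics apply), "rvec" (rotation vector, rad) and "tvec" (3), from world to camera coordinates, as OpenCV has them. Camera axes: x right, y down, z forward; pixel columns grow to the right and rows downward; lengths in m; the calibration is good to about 2 mm. A picture is of the moment at which its call begins: read the wrist's pose just before it. camera_params takes no time and is no camera call; for the wrist camera it gives the pose at the moment of the call.
- close_job(): hands the job in; it is judged then, once.
The state is a dict: "t": time; "q": joint angles; "dq": joint speeds; "joint_torque": joint torques, N m; "tool_pos": TCP position; "orientation": TCP orientation; "force": force on the tool from outside, world axes, zero at the start; "wrist_torque": the same for the moment, N m; "opening": finger opening in m; "gripper_force": force on a finger pad.
Only numpy, scipy, OpenCV 4.12 (cv2) and the standard library are available. Lean on these libraries where they do the work, as an engineer would, in place of code of your own. Each camera call takes 0.05 s, during which the arm holds its last target. There are 200 camera calls.

## Working session

There is one attempt and no reset: what is moved stays moved. The work goes in short steps, Python scripts to look and compute and a tool call to move; the robot and the scene stay as the last step left them, time stands still between calls to the robot, and variables do not carry over. Pictures are saved under pics/ and viewed, at most 14 in all, crops included, and the job is handed in when it is done.

Besides the shell and the picture viewer there is one more tool, called by a JSON object that holds its "op" and its "data". servo_tool: Moves the arm, as the interface text tells. Its arguments: {"type":"object","properties":{"increments":{"type":"array"},"force":{"type":"number"}},"required":["increments"]}

```bash
mkdir -p pics; cat > h.py <<'E'
import numpy as np, cv2
from plant import *
def grab(n):
    p=camera_params(n); im,d=read_camera(n); return im,d,p
def save(im,f,s=1):
    cv2.imwrite('pics/'+f,cv2.resize(im[...,::-1],None,fx=s,fy=s,interpolation=cv2.INTER_CUBIC))
def cloud(d,p):
    h,w=d.shape; u,v=np.meshgrid(np.arange(w),np.arange(h))
    K=np.array([[p['fx'],0,p['cx']],[0,p['fy'],p['cy']],[0,0,1.]])
    # distortion model: xd = x(1+k1 r^2)
    pts=cv2.undistortPoints(np.stack([u,v],-1).reshape(-1,1,2).astype(np.float64),K,np.array([p['k1'],0,0,0.])).reshape(h,w,2)
    c=np.dstack([pts*d[...,None],d])
    R=cv2.Rodrigues(np.array(p['rvec'],float))[0]
    W=(c-np.array(p['tvec'],float).ravel())@R
    W[d==0]=np.nan
    return W
E
python3 - <<'E'
from h import *
s=read_state(); print(s)
for n in('scene','side'):
    im,d,p=grab(n); save(im,n+'0.png',1.25); np.savez(n+'0.npz',im=im,W=cloud(d,p)); print(n,p)
E
```

```text
{'t': 0.0, 'q': array([-1.27740119e+00,  1.31140157e-01,  1.48926962e+00, -1.40276660e-05,
        1.52300956e+00, -8.54168367e-02]), 'dq': array([-0.00058845, -0.00126168,  0.00056108,  0.0004453 ,  0.00058442,
       -0.00122892]), 'joint_torque': array([-2.39853245e-03, -5.59855771e+01, -4.91748548e+01,  7.66043644e-02,
        3.57360870e-02, -8.83898565e-05]), 'tool_pos': array([ 0.22183195, -0.55723723,  0.403705  ]), 'orientation': array([-3.08362607e+00, -5.91144309e-01,  3.19548578e-04]), 'force': array([ 0.44173631, -0.13305624,  0.11680569]), 'wrist_torque': array([-0.01865025,  0.00963502, -0.0038145 ]), 'gripper_force': 0.0, 'opening': 0.09290356296219793}
scene {'fx': 450.7996846888096, 'fy': 450.7996846888096, 'cx': 317.14025889950034, 'cy': 198.20780307341528, 'k1': -0.11745908092340872, 'rvec': array([ 1.54796032,  1.97989376, -0.84881423]), 'tvec': array([ 0.1723274 , -0.29796878,  1.60913563])}
side {'fx': 438.34622857350774, 'fy': 438.34622857350774, 'cx': 318.47650382057736, 'cy': 204.05460253899946, 'k1': -0.059913543146507396, 'rvec': array([ 0.1456326 , -2.89371351,  1.09447172]), 'tvec': array([0.50749039, 0.0984587 , 1.177773  ])}
```

View pics/scene0.png

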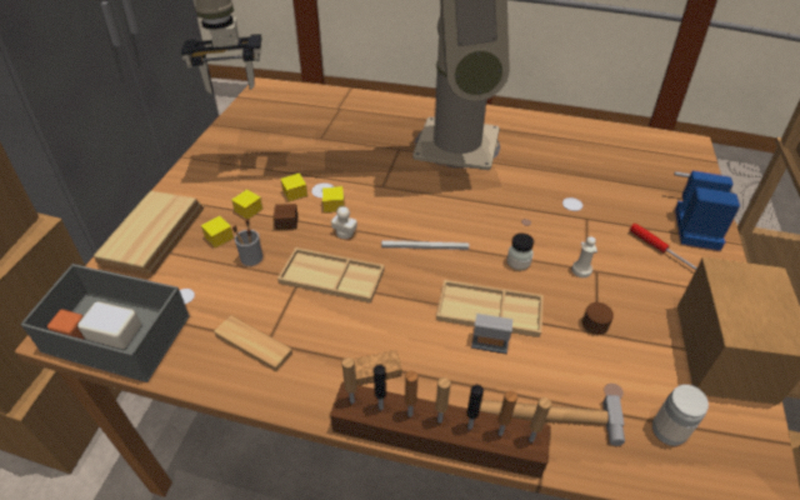

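View pics/side0.png

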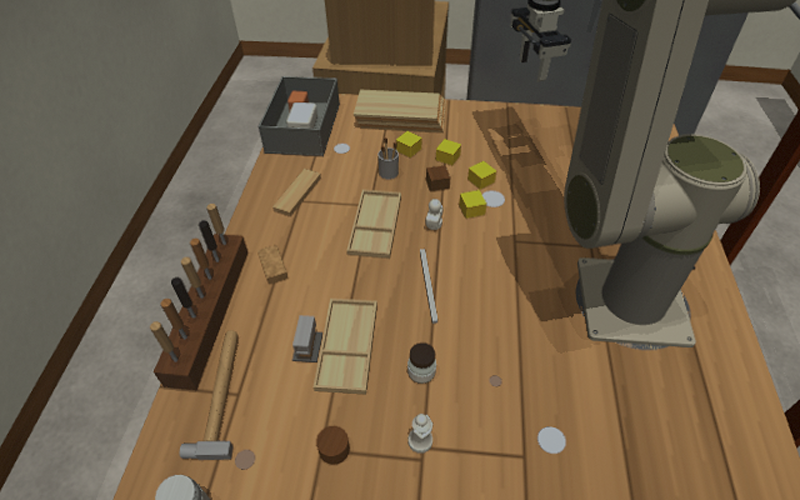

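The scene view is from beyond the table, with robot left at image right (×1.25 pixels).
- **Figure tray:** the one with the tube, at (490,305).
- **Bust tray:** at (330,273).
- **Square plinth candidates:** one brown block at (286,216) and four yellow ones at (217,232), (247,204), (294,187) and (333,198). The brown wooden one fits; the yellow ones are look-alikes.
- **Other parts:** round plinth (598,318), figure (585,257), bust (344,222), bar (425,244).
- **Bystanders:** jar (521,250), pot (249,247).

```bash
python3 - <<'E'
from h import *
from scipy import ndimage as N
x0,y0,s=0.2,-0.6,0.002
H=np.zeros((350,600))
A=np.load('scene0.npz');B=np.load('side0.npz')
for Z in(A,B):
    W=Z['W'].reshape(-1,3); W=W[np.isfinite(W).all(1)]
    W=W[(W[:,2]>0.006)&(W[:,2]<0.13)]
    i=((W[:,0]-x0)/s).astype(int);j=((W[:,1]-y0)/s).astype(int)
    k=(i>=0)&(i<350)&(j>=0)&(j<600); np.maximum.at(H,(i[k],j[k]),W[k,2])
L,n=N.label(N.binary_closing(H>0.006,iterations=1))
for l,o in enumerate(N.find_objects(L),1):
    m=(L==l)&(H>0)
    if m.sum()<80: continue
    ii,jj=np.where(m); r=cv2.minAreaRect(np.c_[ii,jj].astype(np.float32))
    print(l,m.sum(),'c',np.round([x0+r[0][0]*s,y0+r[0][1]*s],3),'sz',np.round(np.array(r[1])*s,3),'ang',round(r[2],1),'top',round(np.percentile(H[m],98),3))
V=cv2.applyColorMap((np.clip(H/0.1,0,1)*255).astype(np.uint8),cv2.COLORMAP_JET)
V=V[::-1,::-1]
cv2.imwrite('pics/top.png',cv2.resize(V,None,fx=1.33,fy=1.33,interpolation=0))
save(np.hstack([A['im'][140:215,170:300],A['im'][180:265,450:580][:75]]),'crop.png',3)
E
```

```text
18 111 c [0.256 0.589] sz [0.068 0.011] ang 5.2 top 0.13
58 224 c [0.306 0.513] sz [0.114 0.024] ang 50.4 top 0.029
78 422 c [ 0.328 -0.364] sz [0.058 0.059] ang 40.9 top 0.045
105 415 c [ 0.351 -0.249] sz [0.055 0.058] ang 20.0 top 0.044
154 406 c [ 0.42  -0.452] sz [0.061 0.058] ang 66.8 top 0.045
170 427 c [ 0.441 -0.34 ] sz [0.058 0.061] ang 16.4 top 0.044
171 338 c [0.433 0.354] sz [0.043 0.047] ang 6.3 top 0.101
172 510 c [0.444 0.216] sz [0.052 0.059] ang 41.2 top 0.074
181 421 c [0.444 0.002] sz [0.019 0.198] ang 11.5 top 0.016
188 316 c [ 0.444 -0.191] sz [0.059 0.042] ang 66.8 top 0.077
202 1220 c [ 0.57  -0.579] sz [0.038 0.256] ang 90.0 top 0.053
225 344 c [0.603 0.573] sz [0.224 0.028] ang 4.8 top 0.13
226 412 c [ 0.529 -0.478] sz [0.062 0.056] ang 56.3 top 0.043
237 1032 c [ 0.584 -0.178] sz [0.218 0.107] ang 88.4 top 0.019
245 2193 c [0.595 0.17 ] sz [0.106 0.214] ang 2.1 top 0.019
254 343 c [ 0.574 -0.373] sz [0.06  0.056] ang 63.4 top 0.102
298 588 c [0.585 0.385] sz [0.055 0.06 ] ang 26.6 top 0.044
613 606 c [0.676 0.18 ] sz [0.076 0.048] ang 90.0 top 0.064
668 1352 c [ 0.799 -0.268] sz [0.169 0.056] ang 72.7 top 0.022
671 722 c [ 0.797 -0.017] sz [0.05  0.094] ang 29.4 top 0.03
672 766 c [ 0.79  -0.481] sz [0.218 0.11 ] ang 51.9 top 0.093
673 1732 c [0.822 0.303] sz [0.091 0.261] ang 7.6 top 0.029
674 749 c [0.799 0.516] sz [0.067 0.064] ang 11.3 top 0.104
719 1025 c [ 0.846 -0.548] sz [0.1   0.076] ang 90.0 top 0.059
740 2150 c [0.88  0.122] sz [0.364 0.032] ang 90.0 top 0.124
```

View pics/top.png

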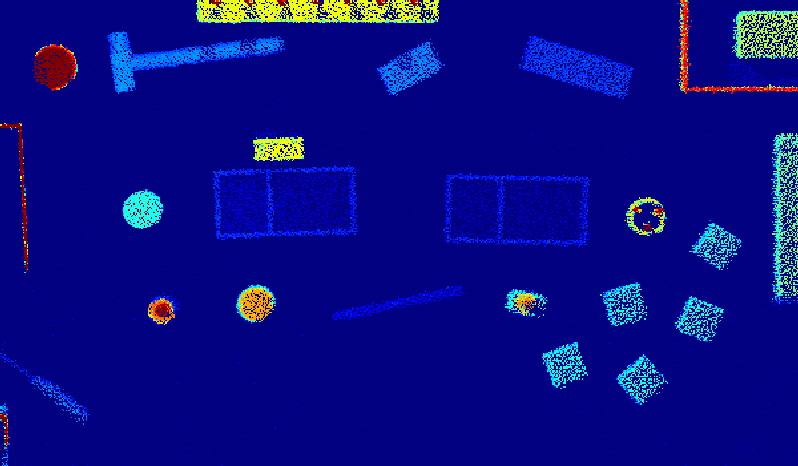

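View pics/crop.png

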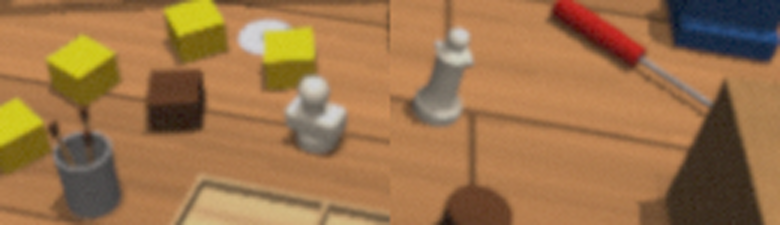

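The crop confirms it: the brown block is the square plinth, at world (0.441, -0.340), and the figure and bust are as described. Next I'll fit the yaws.

```bash
cat >> h.py <<'E'
def wrap(a): return (a+90)%180-90
def fit(P,name):
    P=P[:,:2]; r=cv2.minAreaRect((P*1000).astype(np.float32))
    bx=cv2.boxPoints(r); e=[bx[1]-bx[0],bx[2]-bx[1]]; e=max(e,key=np.linalg.norm)
    u=np.linalg.svd(P-P.mean(0),full_matrices=False)[2][0]
    print(name,len(P),'rect',np.round(r[0],1),np.round(r[1],1),'long deg',round(wrap(np.degrees(np.arctan2(e[1],e[0]))),1),'mean',np.round(P.mean(0)*1000,1),'pca deg',round(wrap(np.degrees(np.arctan2(u[1],u[0]))),1))
def sel(W,cx,cy,r,z0,z1):
    W=W.reshape(-1,3); W=W[np.isfinite(W).all(1)]
    return W[(abs(W[:,0]-cx)<r[0])&(abs(W[:,1]-cy)<r[1])&(W[:,2]>z0)&(W[:,2]<z1)]
def plan(gx,gy,gz,cdir=None):
    """slide mm & dr for grasp point at gx,gy,gz (m), tool straight down, closing line at cdir deg (world)"""
    s=read_state(); R=cv2.Rodrigues(s['orientation'])[0]; p=s['tool_pos']
    cur=np.degrees(np.arctan2(R[1,1],R[0,1]))
    a=cur if cdir is None else cur+wrap(cdir-cur)
    outs=[]
    for k in ([0] if cdir is None else [0,180,-180]):
        b=np.radians(a+k); y=np.array([np.cos(b),np.sin(b),0]); z=np.array([0,0,-1.]); x=np.cross(y,z)
        Rt=np.c_[x,y,z]; t=np.array([gx,gy,gz+0.167])
        dr=cv2.Rodrigues(R.T@Rt)[0].ravel(); q6=s['q'][5]
        print('closing now %.1f -> %.1f'%(cur,a+k),'slide',np.round(R.T@(t-p)*1000,0),'dr',np.round(dr,3),'| t %.1f q1 %.2f q6 %.2f'%(s['t'],s['q'][0],q6))
def where():
    s=read_state(); R=cv2.Rodrigues(s['orientation'])[0]; g=s['tool_pos']+R[:,2]*.167
    print('grasp pt',np.round(g*1000,1),'closing',round(float(np.degrees(np.arctan2(R[1,1],R[0,1]))),1),'open',round(s['opening']*1000,1),'F',np.round(s['force'],1),'gf',round(s['gripper_force'],1),'t',round(s['t'],1))
E
python3 - <<'E'
from h import *
for n in('scene0','side0'):
    W=np.load(n+'.npz')['W']; print(n)
    fit(sel(W,.441,-.34,(.05,.05),.034,.05),'sq')
    fit(sel(W,.585,.385,(.05,.05),.034,.05),'round')
    fit(sel(W,.433,.354,(.05,.05),.08,.11),'fig head')
    fit(sel(W,.444,-.191,(.05,.05),.055,.085),'bust head')
    fit(sel(W,.444,-.191,(.05,.05),.020,.042),'bust chest')
    fit(sel(W,.444,.002,(.06,.12),.0085,.02),'bar')
    fit(sel(W,.676,.18,(.04,.06),.054,.07),'tube top')
    fit(sel(W,.595,.17,(.055,.13),.011,.022),'ftray')
    fit(sel(W,.584,-.178,(.065,.13),.011,.022),'btray')
    fit(sel(W,.444,.216,(.05,.05),.06,.09),'jar')
    fit(sel(W,.574,-.373,(.05,.05),.058,.07),'pot')
plan(.444,-.068,.12,0)
E
```

```text
scene0
sq 229 rect [ 441.6 -342.2] [57.1 53.2] long deg 16.6 mean [ 444.4 -341. ] pca deg 26.4
round 327 rect [585.3 384.6] [54.9 54.9] long deg -36.0 mean [587.1 383.8] pca deg -19.3
fig head 60 rect [434.3 354.4] [19.4 21.4] long deg -19.1 mean [438.9 353.7] pca deg 62.2
bust head 85 rect [ 447.7 -191.1] [21.6 26.1] long deg -74.2 mean [ 449.2 -190.5] pca deg -68.9
bust chest 152 rect [ 444.8 -192.2] [57.5 33.9] long deg 79.2 mean [ 453.3 -188.5] pca deg -88.1
bar 265 rect [444.8   1.8] [ 17.6 197.9] long deg -78.3 mean [444.7   0.9] pca deg -78.2
tube top 354 rect [675.9 179.4] [33.8 70.6] long deg -88.5 mean [677.3 179.6] pca deg -88.2
ftray 535 rect [595.9 170.3] [105.4 209.9] long deg -88.1 mean [589.4 172.1] pca deg -86.0
btray 595 rect [ 584.4 -179. ] [214.  107.7] long deg 88.7 mean [ 587.  -175.3] pca deg 87.9
jar 216 rect [442.5 213.3] [50.  47.7] long deg 24.7 mean [446.8 214.1] pca deg -5.9
pot 115 rect [ 575.7 -373.6] [53.6 51.4] long deg 2.1 mean [ 578.2 -373.5] pca deg 37.6
side0
sq 183 rect [ 442.5 -338.6] [53.  57.8] long deg -72.7 mean [ 442.8 -336.6] pca deg -53.2
[... 554 characters left out ...]
y 639 rect [597.2 171.9] [101.4 213.8] long deg -88.2 mean [597.5 185.8] pca deg -87.9
btray 363 rect [ 585.4 -175.3] [216.  100.7] long deg 88.6 mean [ 585.5 -165.2] pca deg 88.5
jar 326 rect [442.6 216.7] [44.4 48.1] long deg -85.0 mean [442.6 218.8] pca deg -86.3
pot 78 rect [ 574.4 -368.6] [51.5 55.4] long deg -59.5 mean [ 575.7 -367.5] pca deg -89.1
closing now -68.3 -> 0.0 slide [ 387. -372.  117.] dr [-1.000e-03 -1.000e-03 -1.192e+00] | t 0.1 q1 -1.28 q6 -0.09
closing now -68.3 -> 180.0 slide [ 387. -372.  117.] dr [-1.00e-03  2.00e-03  1.95e+00] | t 0.1 q1 -1.28 q6 -0.09
closing now -68.3 -> -180.0 slide [ 387. -372.  117.] dr [-1.00e-03  2.00e-03  1.95e+00] | t 0.1 q1 -1.28 q6 -0.09
```

```bash
python3 -c "
from h import *
plan(.460,-.071,.15,11.9)"
```

```text
closing now -68.3 -> 11.9 slide [ 401. -364.   87.] dr [-1.0e-03 -1.0e-03 -1.4e+00] | t 0.1 q1 -1.28 q6 -0.09
closing now -68.3 -> 191.9 slide [ 401. -364.   87.] dr [-1.000e-03  1.000e-03  1.742e+00] | t 0.1 q1 -1.28 q6 -0.09
closing now -68.3 -> -168.1 slide [ 401. -364.   87.] dr [-1.000e-03  1.000e-03  1.742e+00] | t 0.1 q1 -1.28 q6 -0.09
```

{"op": "servo_tool", "data": {"increments": [{"slide": [401,-364,87],"dr": [0,0,-1.4],"jaw": 0.5},{"slide": [401,-364,87],"dr": [0,0,-1.4],"jaw": 0.5},{"slide": [401,-364,87],"dr": [0,0,-1.4],"jaw": 0.5},{"slide": [401,-364,87],"dr": [0,0,-1.4],"jaw": 0.5},{"slide": [401,-364,87],"dr": [0,0,-1.4],"jaw": 0.5},{"slide": [401,-364,87],"dr": [0,0,-1.4],"jaw": 0.5},{"slide": [401,-364,87],"dr": [0,0,-1.4],"jaw": 0.5},{"slide": [401,-364,87],"dr": [0,0,-1.4],"jaw": 0.5},{"slide": [401,-364,87],"dr": [0,0,-1.4],"jaw": 0.5},{"slide": [401,-364,87],"dr": [0,0,-1.4],"jaw": 0.5},{"slide": [401,-364,87],"dr": [0,0,-1.4],"jaw": 0.5},{"slide": [401,-364,87],"dr": [0,0,-1.4],"jaw": 0.5},{"slide": [401,-364,87],"dr": [0,0,-1.4],"jaw": 0.5},{"slide": [401,-364,87],"dr": [0,0,-1.4],"jaw": 0.5},{"slide": [401,-364,87],"dr": [0,0,-1.4],"jaw": 0.5},{"slide": [401,-364,87],"dr": [0,0,-1.4],"jaw": 0.5}], "force": 40}}

```text
t: 1.7
tool_pos: [0.4596, -0.0722, 0.318]
orientation: [1.982, 2.437, 0.0]
force: [0.3, -0.0, -0.1]
opening: 0.0463
gripper_force: 0.0
```

```bash
python3 - <<'E'
from h import *
where()
im,d,p=grab('wrist'); save(im,'w1.png',1)
W=cloud(d,p); fit(sel(W,.444,.002,(.06,.12),.0085,.02),'bar')
B=sel(W,.444,.002,(.06,.12),.0085,.02); print(B.min(0),B.max(0))
plan(.460,-.071,.022,11.9)
E
```

```text
grasp pt [459.7 -72.3 151. ] closing 11.8 open 46.3 F [ 0.3 -0.  -0.1] gf 0.0 t 1.7
bar 2698 rect [ 4.448e+02 -2.000e-01] [ 12.1 199.2] long deg -78.2 mean [443.1   7.8] pca deg -78.3
[ 0.41869181 -0.09854663  0.00865575] [0.47043015 0.09782235 0.01392322]
closing now 11.8 -> 11.9 slide [  1.   0. 129.] dr [ 0.     0.    -0.002] | t 1.8 q1 -0.27 q6 -0.47
closing now 11.8 -> 191.9 slide [  1.   0. 129.] dr [ 0.00e+00 -1.00e-03  3.14e+00] | t 1.8 q1 -0.27 q6 -0.47
closing now 11.8 -> -168.1 slide [  1.   0. 129.] dr [ 0.00e+00 -1.00e-03  3.14e+00] | t 1.8 q1 -0.27 q6 -0.47
```

View pics/w1.png

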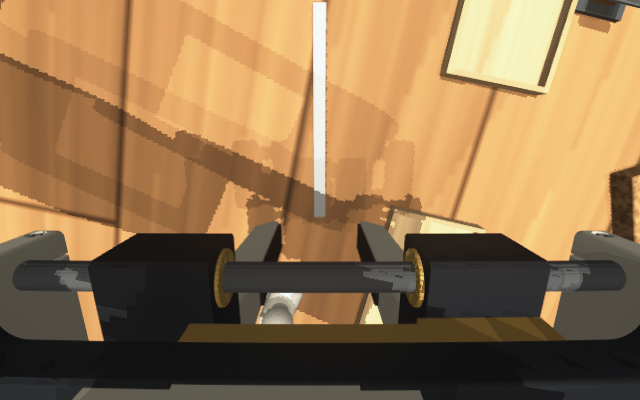

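The wrist view shows the bar at column 319, from row 0 to 215, midway between the fingers. I'll go down and grip it.

{"op": "servo_tool", "data": {"increments": [{"slide": [0,0,50],"dr": [0,0,0],"jaw": 0.5},{"slide": [0,0,100],"dr": [0,0,0],"jaw": 0.5},{"slide": [0,0,120],"dr": [0,0,0],"jaw": 0.5},{"slide": [0,0,129],"dr": [0,0,0],"jaw": 0.5},{"slide": [0,0,129],"dr": [0,0,0],"jaw": 0.5},{"slide": [0,0,129],"dr": [0,0,0],"jaw": 1},{"slide": [0,0,129],"dr": [0,0,0],"jaw": 1},{"slide": [0,0,129],"dr": [0,0,0],"jaw": 1},{"slide": [0,0,129],"dr": [0,0,0],"jaw": 1},{"slide": [0,0,129],"dr": [0,0,0],"jaw": 1},{"slide": [0,0,129],"dr": [0,0,0],"jaw": 1},{"slide": [0,0,129],"dr": [0,0,0],"jaw": 1},{"slide": [0,0,115],"dr": [0,0,0],"jaw": 1},{"slide": [0,0,90],"dr": [0,0,0],"jaw": 1},{"slide": [0,0,60],"dr": [0,0,0],"jaw": 1},{"slide": [0,0,60],"dr": [0,0,0],"jaw": 1}], "force": 45}}

```text
t: 3.35
tool_pos: [0.4616, -0.0714, 0.2618]
orientation: [1.975, 2.435, 0.004]
force: [0.1, 0.2, -0.7]
opening: 0.0113
gripper_force: 45.0
```

```bash
cat >> h.py <<'E'
def barfit():
    s=read_state(); R=cv2.Rodrigues(s['orientation'])[0]; g=s['tool_pos']+R[:,2]*.167
    im,d,p=grab('wrist'); W=cloud(d,p).reshape(-1,3); W=W[np.isfinite(W).all(1)]
    L=(W-g)@R  # tool coords rel. grasp pt
    k=(abs(L[:,1])<.012)&(L[:,2]>-.02)&(L[:,2]<.04)&(abs(L[:,0])<.22)
    P=L[k]; print('bar pts',len(P),'tool min',np.round(P.min(0)*1000,1),'max',np.round(P.max(0)*1000,1))
    x=P[:,0]
    for c in(1,2): f=np.polyfit(x,P[:,c],1); print('  axis',c,'at grasp %.1f mm slope %.3f'%(f[1]*1000,f[0]))
    return im,W
E
python3 - <<'E'
from h import *
where(); im,W=barfit()
plan(.678,-.035,.115,1.6)
E
```

```text
grasp pt [462.6 -71.7  94.8] closing 11.9 open 11.3 F [ 0.1  0.2 -0.7] gf 45.0 t 3.4
bar pts 6554 tool min [-12.3 -12.  -20. ] max [126.   12.   20.5]
  axis 1 at grasp -0.0 mm slope 0.000
  axis 2 at grasp 6.8 mm slope 0.050
closing now 11.9 -> 1.6 slide [ -9. 220. -21.] dr [0.004 0.002 0.18 ] | t 3.4 q1 -0.26 q6 -0.47
closing now 11.9 -> 181.6 slide [ -9. 220. -21.] dr [-2.000e-03  6.000e-03 -2.961e+00] | t 3.4 q1 -0.26 q6 -0.47
closing now 11.9 -> -178.4 slide [ -9. 220. -21.] dr [-2.000e-03  6.000e-03 -2.961e+00] | t 3.4 q1 -0.26 q6 -0.47
```

{"op": "servo_tool", "data": {"increments": [{"slide": [0,25,-21],"dr": [0,0,0.05],"jaw": 1},{"slide": [-3,60,-21],"dr": [0,0,0.1],"jaw": 1},{"slide": [-5,95,-21],"dr": [0,0,0.15],"jaw": 1},{"slide": [-7,130,-21],"dr": [0,0,0.18],"jaw": 1},{"slide": [-9,165,-21],"dr": [0,0,0.18],"jaw": 1},{"slide": [-9,195,-21],"dr": [0,0,0.18],"jaw": 1},{"slide": [-9,212,-21],"dr": [0,0,0.18],"jaw": 1},{"slide": [-9,220,-21],"dr": [0,0,0.18],"jaw": 1},{"slide": [-9,220,-21],"dr": [0,0,0.18],"jaw": 1},{"slide": [-9,220,-21],"dr": [0,0,0.18],"jaw": 1}]}}

```text
t: 4.4
tool_pos: [0.6762, -0.0345, 0.2776]
orientation: [-2.189, -2.251, 0.002]
force: [-1.3, -0.7, -0.4]
opening: 0.0112
gripper_force: 45.0
```

```bash
cat >> h.py <<'E'
def barfit2(n='wrist',f=None,x0=.04):
    s=read_state(); R=cv2.Rodrigues(s['orientation'])[0]; g=s['tool_pos']+R[:,2]*.167
    im,d,p=grab(n); W0=cloud(d,p); W=W0.reshape(-1,3); W=W[np.isfinite(W).all(1)]
    if f: save(im,f)
    L=(W-g)@R
    k=(abs(L[:,1])<.02)&(L[:,2]>-.02)&(L[:,2]<.04)&(L[:,0]<.2)&(L[:,0]>x0)
    P=L[k]; print(n,'bar pts',len(P),'tool min',np.round(P.min(0)*1000,1),'max',np.round(P.max(0)*1000,1))
    for c in(1,2):
        q=np.polyfit(P[:,0],P[:,c],1); print('  axis',c,'at grasp %.1f mm slope %.3f at tip %.1f'%(q[1]*1000,q[0],(q[1]+.174*q[0])*1000))
    return W0
E
python3 - <<'E'
from h import *
where()
W=barfit2('wrist','w2.png')
fit(sel(W,.677,.181,(.04,.06),.054,.07),'tube top')
T=sel(W,.677,.181,(.04,.06),.054,.07);print(T.min(0),T.max(0),np.median(T[:,2]))
for n in('scene','side'): barfit2(n)
E
```

```text
grasp pt [675.8 -34.5 110.6] closing 1.6 open 11.2 F [-1.3 -0.7 -0.4] gf 45.0 t 4.4
wrist bar pts 4013 tool min [40.  -6.2  9. ] max [126.1   5.9  13.9]
  axis 1 at grasp -0.1 mm slope -0.000 at tip -0.2
  axis 2 at grasp 10.9 mm slope 0.006 at tip 11.9h.py:21: RuntimeWarning: Mean of empty slice.
  u=np.linalg.svd(P-P.mean(0),full_matrices=False)[2][0]
  ret = um.true_divide(
Traceback (most recent call last):
  File "h.py", line 21, in fit
    u=np.linalg.svd(P-P.mean(0),full_matrices=False)[2][0]
      ~~~~~~~~~~~~~~~~~~~~~~~~~~~~~~~~~~~~~~~~~~~~~~~~~^^^
IndexError: index 0 is out of bounds for axis 0 with size 0
```

View pics/w2.png

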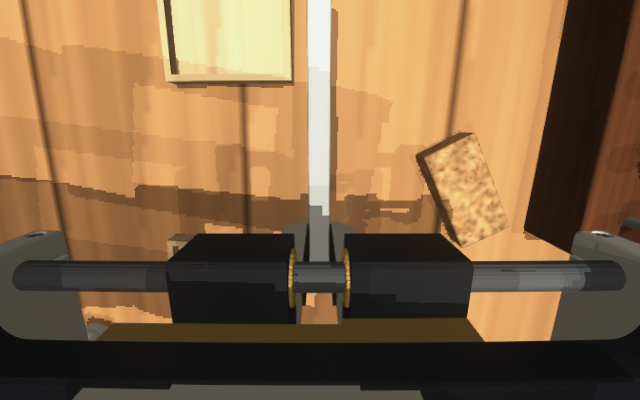

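```bash
python3 -c "
from h import *
plan(.6827,-.043,.062,1.6)
plan(.6785,.110,.062,1.6)"
```

```text
closing now 1.6 -> 1.6 slide [-9.  6. 49.] dr [-0.001 -0.    -0.   ] | t 4.5 q1 -0.13 q6 -0.15
closing now 1.6 -> 181.6 slide [-9.  6. 49.] dr [-0.000e+00  2.000e-03  3.141e+00] | t 4.5 q1 -0.13 q6 -0.15
closing now 1.6 -> -178.4 slide [-9.  6. 49.] dr [-0.000e+00  2.000e-03  3.141e+00] | t 4.5 q1 -0.13 q6 -0.15
closing now 1.6 -> 1.6 slide [144.   6.  49.] dr [-0.001 -0.    -0.   ] | t 4.5 q1 -0.13 q6 -0.15
closing now 1.6 -> 181.6 slide [144.   6.  49.] dr [-0.000e+00  2.000e-03  3.141e+00] | t 4.5 q1 -0.13 q6 -0.15
closing now 1.6 -> -178.4 slide [144.   6.  49.] dr [-0.000e+00  2.000e-03  3.141e+00] | t 4.5 q1 -0.13 q6 -0.15
```

{"op": "servo_tool", "data": {"increments": [{"slide": [-9,6,15],"dr": [0,0,0],"jaw": 1},{"slide": [-9,6,30],"dr": [0,0,0],"jaw": 1},{"slide": [-9,6,42],"dr": [0,0,0],"jaw": 1},{"slide": [-9,6,49],"dr": [0,0,0],"jaw": 1},{"slide": [-9,6,49],"dr": [0,0,0],"jaw": 1},{"slide": [-9,6,49],"dr": [0,0,0],"jaw": 1},{"slide": [-9,6,49],"dr": [0,0,0],"jaw": 1}]}}

```text
t: 5.15
tool_pos: [0.6836, -0.0431, 0.2307]
orientation: [2.189, 2.252, 0.001]
force: [0.4, -0.3, -0.6]
opening: 0.0112
gripper_force: 45.0
```

```bash
python3 - <<'E'
from h import *
where()
for n in('scene','side'):
    im,d,p=grab(n); W=cloud(d,p)
    fit(sel(W,.677,.181,(.04,.036),.054,.07),'tube top'); 
    B=sel(W,.680,.07,(.02,.068),.03,.07); fit(B,'bar'); print(B[:,2].max(), np.percentile(B[:,2],90))
    T=sel(W,.677,.181,(.04,.036),.054,.07); print('tube z',np.median(T[:,2]))
    K=(slice(205,300),slice(300,450)) if n=='scene' else (slice(150,320),slice(220,370))
    save(im[K],n+'1.png',4 if n=='scene' else 3)
E
```

```text
grasp pt [683.8 -43.1  63.7] closing 1.6 open 11.2 F [ 0.4 -0.3 -0.6] gf 45.0 t 5.2
tube top 354 rect [675.  179.2] [35.3 70. ] long deg -86.7 mean [677.5 180.1] pca deg -89.0
bar 338 rect [679.6  65. ] [ 18.2 125. ] long deg -87.7 mean [681.4  63.8] pca deg -88.2
0.05767452049879536 0.05490220179746335
tube z 0.06130222402874669
tube top 319 rect [677.1 181.4] [31.1 71.4] long deg -89.0 mean [676.2 182.7] pca deg -88.0
bar 223 rect [680.   68.3] [ 13.3 128.9] long deg -88.5 mean [678.9  71.9] pca deg -88.6
0.058200024841056096 0.05489086966262638
tube z 0.060540353592348065
```

View pics/scene1.png

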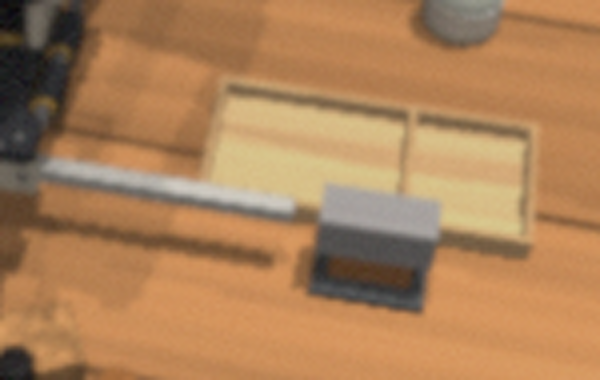

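The bar lines up with the tube mouth: its tip is at (293,208) in the crop, with the tube starting at (322,215). I'll feed it in.

{"op": "servo_tool", "data": {"increments": [{"slide": [10,0,1.5],"dr": [0,0,0],"jaw": 1},{"slide": [20,0,1.5],"dr": [0,0,0],"jaw": 1},{"slide": [30,0,1.5],"dr": [0,0,0],"jaw": 1},{"slide": [40,0,1.5],"dr": [0,0,0],"jaw": 1},{"slide": [50,0,1.5],"dr": [0,0,0],"jaw": 1},{"slide": [50,0,1.5],"dr": [0,0,0],"jaw": 1},{"slide": [50,0,1.5],"dr": [0,0,0],"jaw": 1}]}}

```text
t: 5.95
tool_pos: [0.6818, 0.0072, 0.2283]
orientation: [2.189, 2.253, -0.0]
force: [1.6, -0.3, -0.5]
opening: 0.0115
gripper_force: 45.0
```

```bash
python3 - <<'E'
from h import *
where(); barfit2('wrist')
E
```

```text
grasp pt [681.9   7.2  61.3] closing 1.7 open 11.5 F [ 1.6 -0.3 -0.5] gf 45.0 t 6.0
wrist bar pts 4017 tool min [40.  -6.3  8.3] max [126.5   5.9  14.2]
  axis 1 at grasp -0.1 mm slope -0.001 at tip -0.2
  axis 2 at grasp 11.0 mm slope 0.006 at tip 11.9
```

No contact with the tube. I'll feed the remaining 100 mm, lower the bar a few mm onto the bore floor, and release.

{"op": "servo_tool", "data": {"increments": [{"slide": [15,0,0],"dr": [0,0,0],"jaw": 1},{"slide": [30,0,0],"dr": [0,0,0],"jaw": 1},{"slide": [45,0,0],"dr": [0,0,0],"jaw": 1},{"slide": [60,0,0],"dr": [0,0,0],"jaw": 1},{"slide": [75,0,0],"dr": [0,0,0],"jaw": 1},{"slide": [90,0,0],"dr": [0,0,0],"jaw": 1},{"slide": [100,0,0],"dr": [0,0,0],"jaw": 1},{"slide": [100,0,2],"dr": [0,0,0],"jaw": 1},{"slide": [100,0,4],"dr": [0,0,0],"jaw": 1},{"slide": [100,0,5],"dr": [0,0,0],"jaw": 1},{"slide": [100,0,5],"dr": [0,0,0],"jaw": 1},{"slide": [100,0,5],"dr": [0,0,0],"jaw": 1}]}}

```text
t: 7.2
tool_pos: [0.6791, 0.1061, 0.2231]
orientation: [-2.191, -2.251, 0.0]
force: [0.3, 0.8, -0.4]
opening: 0.0114
gripper_force: 45.0
```

```bash
python3 - <<'E'
from h import *
where()
E
```

```text
grasp pt [679.1 106.1  56.1] closing 1.6 open 11.4 F [ 0.3  0.8 -0.4] gf 45.0 t 7.2
```

{"op": "servo_tool", "data": {"increments": [{"slide": [0,0,0],"dr": [0,0,0],"jaw": 0.75},{"slide": [0,0,0],"dr": [0,0,0],"jaw": 0.6},{"slide": [0,0,0],"dr": [0,0,0],"jaw": 0.6},{"slide": [0,0,0],"dr": [0,0,0],"jaw": 0.6},{"slide": [0,0,-30],"dr": [0,0,0],"jaw": 0.6},{"slide": [0,0,-80],"dr": [0,0,0],"jaw": 0.6},{"slide": [0,0,-120],"dr": [0,0,0],"jaw": 0.2},{"slide": [0,0,-120],"dr": [0,0,0],"jaw": 0.2}]}}

```text
t: 8.0
tool_pos: [0.6811, 0.107, 0.3525]
orientation: [2.184, 2.246, 0.016]
force: [0.8, -0.4, -0.5]
opening: 0.049
gripper_force: 0.0
```

```bash
python3 - <<'E'
from h import *
where()
for n in('scene','side'):
    im,d,p=grab(n); W=cloud(d,p)
    for nm,y in(('bar-',.115),('bar+',.247)):
        B=sel(W,.679,y,(.025,.03),.035,.07); 
        if len(B): fit(B,nm); print(B[:,1].min(),B[:,1].max(),np.median(B[:,2]))
plan(.435,.357,.17,0)
E
```

```text
grasp pt [683.3 107.2 185.5] closing 1.6 open 49.0 F [ 0.8 -0.4 -0.5] gf 0.0 t 8.0
bar- 158 rect [678.  115.5] [61.2 22.8] long deg 83.4 mean [679. 116.] pca deg -88.2
0.08506311219204918 0.144911875225256 0.044461798121341475
bar+ 169 rect [673.1 246.8] [16.1 59.2] long deg -89.4 mean [675.4 247.1] pca deg -88.9
0.21723959441079696 0.2764820722434202 0.04490485870265323
bar- 92 rect [677.9 114.6] [12.1 58.9] long deg -89.5 mean [677.3 110. ] pca deg -89.7
0.08511297862684472 0.14405545303808945 0.045702965041953675
bar+ 147 rect [675.8 247. ] [59.9 30.2] long deg 89.8 mean [674.6 244.9] pca deg -86.0
0.2170391220251878 0.276945576414444 0.04502550824268113
closing now 1.6 -> 0.0 slide [ 257. -237.    8.] dr [ 0.004 -0.     0.028] | t 8.1 q1 0.08 q6 0.05
closing now 1.6 -> 180.0 slide [ 257. -237.    8.] dr [ 0.     0.006 -3.114] | t 8.1 q1 0.08 q6 0.05
closing now 1.6 -> -180.0 slide [ 257. -237.    8.] dr [ 0.     0.006 -3.114] | t 8.1 q1 0.08 q6 0.05
```

{"op": "servo_tool", "data": {"increments": [{"slide": [257,-237,8],"dr": [0,0,0.028],"jaw": 0.2},{"slide": [257,-237,8],"dr": [0,0,0.028],"jaw": 0.2},{"slide": [257,-237,8],"dr": [0,0,0.028],"jaw": 0.2},{"slide": [257,-237,8],"dr": [0,0,0.028],"jaw": 0.2},{"slide": [257,-237,8],"dr": [0,0,0.028],"jaw": 0.2},{"slide": [257,-237,8],"dr": [0,0,0.028],"jaw": 0.2},{"slide": [257,-237,8],"dr": [0,0,0.028],"jaw": 0.2},{"slide": [257,-237,8],"dr": [0,0,0.028],"jaw": 0.2},{"slide": [257,-237,8],"dr": [0,0,0.028],"jaw": 0.2},{"slide": [257,-237,8],"dr": [0,0,0.028],"jaw": 0.2},{"slide": [257,-237,8],"dr": [0,0,0.028],"jaw": 0.2},{"slide": [257,-237,8],"dr": [0,0,0.028],"jaw": 0.2}]}}

```text
t: 9.3
tool_pos: [0.4359, 0.356, 0.3349]
orientation: [2.224, 2.219, -0.001]
force: [0.1, -0.2, -0.2]
opening: 0.0749
gripper_force: 0.0
```

```bash
python3 - <<'E'
from h import *
where()
im,d,p=grab('wrist'); W=cloud(d,p); 
for z in((.07,.11),(.03,.07),(.004,.02)):
    P=sel(W,.434,.356,(.04,.04),*z)
    if len(P)>5: fit(P,str(z))
plan(.4343,.3565,.052,0)
E
```

```text
grasp pt [435.8 356.  167.9] closing -0.1 open 74.9 F [ 0.1 -0.2 -0.2] gf 0.0 t 9.3
(0.07, 0.11) 1095 rect [434.8 356.3] [31.5 32.9] long deg -84.3 mean [435.1 359.1] pca deg 35.4
(0.03, 0.07) 251 rect [428.6 360.8] [34.9 23.5] long deg 31.4 mean [426.3 365.4] pca deg 50.2
(0.004, 0.02) 389 rect [436.5 363. ] [27.6 43.3] long deg -11.5 mean [436.9 366.7] pca deg -10.8
closing now -0.1 -> -0.0 slide [  0.  -1. 116.] dr [-0.     0.    -0.002] | t 9.3 q1 0.59 q6 0.60
closing now -0.1 -> 180.0 slide [  0.  -1. 116.] dr [0.   0.   3.14] | t 9.3 q1 0.59 q6 0.60
closing now -0.1 -> -180.0 slide [  0.  -1. 116.] dr [0.   0.   3.14] | t 9.3 q1 0.59 q6 0.60
```

{"op": "servo_tool", "data": {"increments": [{"slide": [0,-1,40],"dr": [0,0,0],"jaw": 0.2},{"slide": [0,-1,80],"dr": [0,0,0],"jaw": 0.2},{"slide": [0,-1,105],"dr": [0,0,0],"jaw": 0.2},{"slide": [0,-1,116],"dr": [0,0,0],"jaw": 0.2},{"slide": [0,-1,116],"dr": [0,0,0],"jaw": 0.2},{"slide": [0,-1,116],"dr": [0,0,0],"jaw": 0.5},{"slide": [0,-1,116],"dr": [0,0,0],"jaw": 0.6},{"slide": [0,-1,116],"dr": [0,0,0],"jaw": 1},{"slide": [0,-1,116],"dr": [0,0,0],"jaw": 1},{"slide": [0,-1,116],"dr": [0,0,0],"jaw": 1},{"slide": [0,-1,116],"dr": [0,0,0],"jaw": 1},{"slide": [0,-1,116],"dr": [0,0,0],"jaw": 1},{"slide": [0,-1,110],"dr": [0,0,0],"jaw": 1},{"slide": [0,-1,95],"dr": [0,0,0],"jaw": 1},{"slide": [0,-1,70],"dr": [0,0,0],"jaw": 1},{"slide": [0,-1,40],"dr": [0,0,0],"jaw": 1},{"slide": [0,-1,40],"dr": [0,0,0],"jaw": 1},{"slide": [0,-1,40],"dr": [0,0,0],"jaw": 1}], "force": 25}}

```text
t: 11.15
tool_pos: [0.4343, 0.3573, 0.2968]
orientation: [2.221, 2.221, 0.004]
force: [-0.1, 0.5, -1.4]
opening: 0.03
gripper_force: 25.0
```

```bash
python3 - <<'E'
from h import *
where()
plan(.5946,.234,.110,1.6)
plan(.5946,.234,.058,1.6)
E
```

```text
grasp pt [434.7 357.5 129.8] closing 0.0 open 30.0 F [-0.1  0.5 -1.4] gf 25.0 t 11.2
closing now 0.0 -> 1.6 slide [-123.  160.   20.] dr [ 0.002 -0.002 -0.028] | t 11.2 q1 0.60 q6 0.60
closing now 0.0 -> 181.6 slide [-123.  160.   20.] dr [-2.000e-03 -4.000e-03  3.114e+00] | t 11.2 q1 0.60 q6 0.60
closing now 0.0 -> -178.4 slide [-123.  160.   20.] dr [-2.000e-03 -4.000e-03  3.114e+00] | t 11.2 q1 0.60 q6 0.60
closing now 0.0 -> 1.6 slide [-123.  160.   72.] dr [ 0.002 -0.002 -0.028] | t 11.2 q1 0.60 q6 0.60
closing now 0.0 -> 181.6 slide [-123.  160.   72.] dr [-2.000e-03 -4.000e-03  3.114e+00] | t 11.2 q1 0.60 q6 0.60
closing now 0.0 -> -178.4 slide [-123.  160.   72.] dr [-2.000e-03 -4.000e-03  3.114e+00] | t 11.2 q1 0.60 q6 0.60
```

{"op": "servo_tool", "data": {"increments": [{"slide": [-15,20,0],"dr": [0,0,0],"jaw": 1},{"slide": [-40,52,0],"dr": [0,0,-0.01],"jaw": 1},{"slide": [-65,85,0],"dr": [0,0,-0.02],"jaw": 1},{"slide": [-90,117,0],"dr": [0,0,-0.028],"jaw": 1},{"slide": [-110,143,5],"dr": [0,0,-0.028],"jaw": 1},{"slide": [-120,156,12],"dr": [0,0,-0.028],"jaw": 1},{"slide": [-123,160,20],"dr": [0,0,-0.028],"jaw": 1},{"slide": [-123,160,35],"dr": [0,0,-0.028],"jaw": 1},{"slide": [-123,160,45],"dr": [0,0,-0.028],"jaw": 1},{"slide": [-123,160,45],"dr": [0,0,-0.028],"jaw": 1},{"slide": [-123,160,45],"dr": [0,0,-0.028],"jaw": 1}]}}

```text
t: 12.25
tool_pos: [0.593, 0.2349, 0.2497]
orientation: [-2.188, -2.253, 0.002]
force: [-0.1, -0.8, -0.4]
opening: 0.0295
gripper_force: 25.0
```

```bash
python3 - <<'E'
from h import *
where()
a,_,_=grab('side'); b,_,_=grab('scene')
save(np.hstack([a[200:330,230:380],b[200:330,330:480]]),'f1.png',2.6)
E
```

```text
grasp pt [592.8 234.9  82.7] closing 1.7 open 29.5 F [-0.1 -0.8 -0.4] gf 25.0 t 12.2
```

View pics/f1.png

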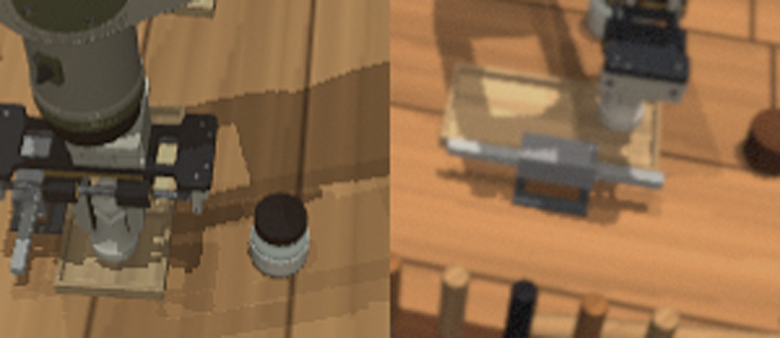

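The bar sticks out of both ends of the tube, and the figure hangs upright over the narrow compartment. I'll lower it and release.

{"op": "servo_tool", "data": {"increments": [{"slide": [0,0,10],"dr": [0,0,0],"jaw": 1},{"slide": [0,0,17],"dr": [0,0,0],"jaw": 1},{"slide": [0,0,21],"dr": [0,0,0],"jaw": 1},{"slide": [0,0,23],"dr": [0,0,0],"jaw": 1},{"slide": [0,0,24.5],"dr": [0,0,0],"jaw": 1},{"slide": [0,0,24.5],"dr": [0,0,0],"jaw": 1},{"slide": [0,0,24.5],"dr": [0,0,0],"jaw": 1}]}}

```text
t: 13.05
tool_pos: [0.5941, 0.234, 0.226]
orientation: [2.19, 2.252, 0.001]
force: [0.3, -0.4, -0.7]
opening: 0.0298
gripper_force: 25.0
```

```bash
python3 -c "
from h import *
where()"
```

```text
grasp pt [594.2 234.1  59. ] closing 1.6 open 29.8 F [ 0.3 -0.4 -0.7] gf 25.0 t 13.1
```

{"op": "servo_tool", "data": {"increments": [{"slide": [0,0,1],"dr": [0,0,0],"jaw": 1},{"slide": [0,0,1.5],"dr": [0,0,0],"jaw": 1},{"slide": [0,0,1.5],"dr": [0,0,0],"jaw": 1},{"slide": [0,0,1.5],"dr": [0,0,0],"jaw": 0.6},{"slide": [0,0,1.5],"dr": [0,0,0],"jaw": 0.5},{"slide": [0,0,1.5],"dr": [0,0,0],"jaw": 0.4},{"slide": [0,0,1.5],"dr": [0,0,0],"jaw": 0.4},{"slide": [0,0,-10],"dr": [0,0,0],"jaw": 0.4},{"slide": [0,0,-40],"dr": [0,0,0],"jaw": 0.4},{"slide": [0,0,-80],"dr": [0,0,0],"jaw": 0.4},{"slide": [0,0,-100],"dr": [0,0,0],"jaw": 0.2},{"slide": [0,0,-100],"dr": [0,0,0],"jaw": 0.2},{"slide": [0,0,-100],"dr": [0,0,0],"jaw": 0.1}]}}

```text
t: 14.35
tool_pos: [0.594, 0.234, 0.3264]
orientation: [2.19, 2.252, 0.002]
force: [-0.4, -0.7, -0.6]
opening: 0.0755
gripper_force: 0.0
```

```bash
python3 - <<'E'
from h import *
where()
im,d,p=grab('side'); W=cloud(d,p)
P=sel(W,.594,.234,(.03,.03),.08,.12)
if len(P): fit(P,'fig'); print(P[:,2].max())
im,d,p=grab('scene'); W=cloud(d,p)
P=sel(W,.594,.234,(.03,.03),.08,.12)
if len(P): fit(P,'fig'); print(P[:,2].max())
plan(.585,.3865,.12,0)
plan(.585,.3865,.03,0)
E
```

```text
grasp pt [594.2 234.1 159.4] closing 1.6 open 75.5 F [-0.4 -0.7 -0.6] gf 0.0 t 14.3
fig 141 rect [593.4 236.2] [31.8 26.2] long deg 31.1 mean [593.1 237.7] pca deg 32.6
0.10653933121018634
fig 105 rect [597.2 232. ] [32.9 22.1] long deg 84.0 mean [599.7 231.5] pca deg 86.4
0.10628375583938166
closing now 1.6 -> -0.0 slide [153.  -4.  37.] dr [-0.003  0.001  0.028] | t 14.4 q1 0.30 q6 0.27
closing now 1.6 -> 180.0 slide [153.  -4.  37.] dr [-1.000e-03 -4.000e-03 -3.114e+00] | t 14.4 q1 0.30 q6 0.27
closing now 1.6 -> -180.0 slide [153.  -4.  37.] dr [-1.000e-03 -4.000e-03 -3.114e+00] | t 14.4 q1 0.30 q6 0.27
closing now 1.6 -> -0.0 slide [153.  -4. 127.] dr [-0.003  0.001  0.028] | t 14.4 q1 0.30 q6 0.27
closing now 1.6 -> 180.0 slide [153.  -4. 127.] dr [-1.000e-03 -4.000e-03 -3.114e+00] | t 14.4 q1 0.30 q6 0.27
closing now 1.6 -> -180.0 slide [153.  -4. 127.] dr [-1.000e-03 -4.000e-03 -3.114e+00] | t 14.4 q1 0.30 q6 0.27
```

{"op": "servo_tool", "data": {"increments": [{"slide": [50,-1,0],"dr": [0,0,0.028],"jaw": 0.05},{"slide": [100,-3,0],"dr": [0,0,0.028],"jaw": 0.05},{"slide": [153,-4,20],"dr": [0,0,0.028],"jaw": 0.05},{"slide": [153,-4,50],"dr": [0,0,0.028],"jaw": 0.05},{"slide": [153,-4,70],"dr": [0,0,0.028],"jaw": 0.05},{"slide": [153,-4,70],"dr": [0,0,0.028],"jaw": 0.05},{"slide": [153,-4,105],"dr": [0,0,0.028],"jaw": 0.05},{"slide": [153,-4,120],"dr": [0,0,0.028],"jaw": 0.05},{"slide": [153,-4,127],"dr": [0,0,0.028],"jaw": 0.05},{"slide": [153,-4,127],"dr": [0,0,0.028],"jaw": 0.2},{"slide": [153,-4,127],"dr": [0,0,0.028],"jaw": 0.35},{"slide": [153,-4,127],"dr": [0,0,0.028],"jaw": 1},{"slide": [153,-4,127],"dr": [0,0,0.028],"jaw": 1},{"slide": [153,-4,127],"dr": [0,0,0.028],"jaw": 1},{"slide": [153,-4,127],"dr": [0,0,0.028],"jaw": 1},{"slide": [153,-4,115],"dr": [0,0,0.028],"jaw": 1},{"slide": [153,-4,80],"dr": [0,0,0.028],"jaw": 1},{"slide": [153,-4,40],"dr": [0,0,0.028],"jaw": 1},{"slide": [153,-4,0],"dr": [0,0,0.028],"jaw": 1},{"slide": [153,-4,0],"dr": [0,0,0.028],"jaw": 1}], "force": 30}}

```text
t: 16.45
tool_pos: [0.5873, 0.3879, 0.3352]
orientation: [2.219, 2.219, 0.019]
force: [1.8, 0.1, -0.1]
opening: 0.0559
gripper_force: 30.0
```

```bash
python3 - <<'E'
from h import *
where()
im,d,p=grab('scene'); W=cloud(d,p)
P=sel(W,.585,.3865,(.04,.04),.09,.21);print(len(P),P[:,2].min(),P[:,2].max())
plan(.584,-.216,.18,-1.4)
E
```

```text
grasp pt [589.2 388.9 168.2] closing 0.0 open 55.9 F [ 1.8  0.1 -0.1] gf 30.0 t 16.4
275 0.13578167343498435 0.20897036374520075
closing now 0.0 -> -1.4 slide [-603.   -3.  -18.] dr [ 0.007 -0.004  0.025] | t 16.5 q1 0.51 q6 0.51
closing now 0.0 -> 178.6 slide [-603.   -3.  -18.] dr [ 0.007  0.011 -3.117] | t 16.5 q1 0.51 q6 0.51
closing now 0.0 -> -181.4 slide [-603.   -3.  -18.] dr [ 0.007  0.011 -3.117] | t 16.5 q1 0.51 q6 0.51
```

{"op": "servo_tool", "data": {"increments": [{"slide": [-25,0,0],"dr": [0,0,0.025],"jaw": 1},{"slide": [-65,0,0],"dr": [0,0,0.025],"jaw": 1},{"slide": [-110,0,0],"dr": [0,0,0.025],"jaw": 1},{"slide": [-155,0,0],"dr": [0,0,0.025],"jaw": 1},{"slide": [-200,0,0],"dr": [0,0,0.025],"jaw": 1},{"slide": [-245,0,0],"dr": [0,0,0.025],"jaw": 1},{"slide": [-290,0,0],"dr": [0,0,0.025],"jaw": 1},{"slide": [-335,0,0],"dr": [0,0,0.025],"jaw": 1},{"slide": [-380,0,0],"dr": [0,0,0.025],"jaw": 1},{"slide": [-425,0,0],"dr": [0,0,0.025],"jaw": 1},{"slide": [-470,0,0],"dr": [0,0,0.025],"jaw": 1},{"slide": [-515,0,0],"dr": [0,0,0.025],"jaw": 1},{"slide": [-555,0,0],"dr": [0,0,0.025],"jaw": 1},{"slide": [-585,0,20],"dr": [0,0,0.025],"jaw": 1},{"slide": [-600,0,50],"dr": [0,0,0.025],"jaw": 1},{"slide": [-602,0,80],"dr": [0,0,0.025],"jaw": 1},{"slide": [-602,0,80],"dr": [0,0,0.025],"jaw": 1},{"slide": [-602,0,80],"dr": [0,0,0.025],"jaw": 1},{"slide": [-602,0,80],"dr": [0,0,0.025],"jaw": 1}]}}

```text
t: 18.4
tool_pos: [0.5863, -0.2148, 0.2474]
orientation: [2.247, 2.193, 0.001]
force: [-0.5, -0.5, 0.1]
opening: 0.0557
gripper_force: 30.0
```

```bash
python3 - <<'E'
from h import *
where()
plan(.584,-.216,.038,-1.4)
E
```

```text
grasp pt [ 586.6 -215.    80.4] closing -1.4 open 55.7 F [-0.5 -0.5  0.1] gf 30.0 t 18.4
closing now -1.4 -> -1.4 slide [-1. -2. 42.] dr [0.002 0.001 0.   ] | t 18.4 q1 -0.43 q6 -0.41
closing now -1.4 -> 178.6 slide [-1. -2. 42.] dr [-1.000e-03  3.000e-03 -3.141e+00] | t 18.4 q1 -0.43 q6 -0.41
closing now -1.4 -> -181.4 slide [-1. -2. 42.] dr [-1.000e-03  3.000e-03 -3.141e+00] | t 18.4 q1 -0.43 q6 -0.41
```

{"op": "servo_tool", "data": {"increments": [{"slide": [-1,-2,15],"dr": [0,0,0],"jaw": 1},{"slide": [-1,-2,28],"dr": [0,0,0],"jaw": 1},{"slide": [-1,-2,36],"dr": [0,0,0],"jaw": 1},{"slide": [-1,-2,40],"dr": [0,0,0],"jaw": 1},{"slide": [-1,-2,42],"dr": [0,0,0],"jaw": 1},{"slide": [-1,-2,42],"dr": [0,0,0],"jaw": 1},{"slide": [-1,-2,42.5],"dr": [0,0,0],"jaw": 1},{"slide": [-1,-2,42.5],"dr": [0,0,0],"jaw": 0.3},{"slide": [-1,-2,42.5],"dr": [0,0,0],"jaw": 0.2},{"slide": [-1,-2,42.5],"dr": [0,0,0],"jaw": 0.1},{"slide": [-1,-2,42.5],"dr": [0,0,0],"jaw": 0.1},{"slide": [-1,-2,30],"dr": [0,0,0],"jaw": 0.1},{"slide": [-1,-2,0],"dr": [0,0,0],"jaw": 0.1},{"slide": [-1,-2,-40],"dr": [0,0,0],"jaw": 0.1},{"slide": [-1,-2,-70],"dr": [0,0,0],"jaw": 0.1},{"slide": [-1,-2,-70],"dr": [0,0,0],"jaw": 0.1},{"slide": [-1,-2,-70],"dr": [0,0,0],"jaw": 0.1}]}}

```text
t: 20.1
tool_pos: [0.584, -0.2163, 0.3177]
orientation: [2.247, 2.192, 0.002]
force: [0.2, -0.4, -1.0]
opening: 0.0836
gripper_force: 0.0
```

```bash
python3 - <<'E'
from h import *
where()
for n in('side','scene'):
    im,d,p=grab(n); W=cloud(d,p)
    P=sel(W,.584,-.216,(.045,.045),.03,.06)
    if len(P): fit(P,n+' rp'); print(np.median(P[:,2]))
plan(.4442,-.190,.15,79)
plan(.4442,-.190,.15,-11.5)
E
```

```text
grasp pt [ 584.5 -216.5  150.7] closing -1.4 open 83.6 F [ 0.2 -0.4 -1. ] gf 0.0 t 20.1
side rp 234 rect [ 582.  -212.8] [54.9 55.6] long deg -38.9 mean [ 581.2 -208.8] pca deg -69.5
0.04350019125887491
scene rp 315 rect [ 582.2 -216.4] [57.1 54.6] long deg 16.1 mean [ 586.6 -214.5] pca deg 29.6
0.0447914403272934
closing now -1.4 -> 79.0 slide [  22. -140.   -2.] dr [-1.000e-03 -2.000e-03 -1.404e+00] | t 20.2 q1 -0.44 q6 -0.41
closing now -1.4 -> 259.0 slide [  22. -140.   -2.] dr [-2.000e-03  1.000e-03  1.738e+00] | t 20.2 q1 -0.44 q6 -0.41
closing now -1.4 -> -101.0 slide [  22. -140.   -2.] dr [-2.000e-03  1.000e-03  1.738e+00] | t 20.2 q1 -0.44 q6 -0.41
closing now -1.4 -> -11.5 slide [  22. -140.   -2.] dr [-0.002 -0.001  0.176] | t 20.2 q1 -0.44 q6 -0.41
closing now -1.4 -> 168.5 slide [  22. -140.   -2.] dr [ 1.000e-03 -2.000e-03 -2.966e+00] | t 20.2 q1 -0.44 q6 -0.41
closing now -1.4 -> -191.5 slide [  22. -140.   -2.] dr [ 1.000e-03 -2.000e-03 -2.966e+00] | t 20.2 q1 -0.44 q6 -0.41
```

{"op": "servo_tool", "data": {"increments": [{"slide": [8,-45,-2],"dr": [0,0,-0.14],"jaw": 0.1},{"slide": [15,-90,-2],"dr": [0,0,-0.28],"jaw": 0.1},{"slide": [22,-130,-2],"dr": [0,0,-0.42],"jaw": 0.1},{"slide": [22,-140,-2],"dr": [0,0,-0.56],"jaw": 0.1},{"slide": [22,-140,-2],"dr": [0,0,-0.7],"jaw": 0.1},{"slide": [22,-140,-2],"dr": [0,0,-0.84],"jaw": 0.1},{"slide": [22,-140,-2],"dr": [0,0,-0.98],"jaw": 0.1},{"slide": [22,-140,-2],"dr": [0,0,-1.12],"jaw": 0.1},{"slide": [22,-140,-2],"dr": [0,0,-1.26],"jaw": 0.1},{"slide": [22,-140,-2],"dr": [0,0,-1.4],"jaw": 0.1},{"slide": [22,-140,-2],"dr": [0,0,-1.404],"jaw": 0},{"slide": [22,-140,-2],"dr": [0,0,-1.404],"jaw": 0},{"slide": [22,-140,-2],"dr": [0,0,-1.404],"jaw": 0}]}}

```text
t: 21.5
tool_pos: [0.444, -0.1905, 0.3171]
orientation: [-0.306, -3.126, -0.001]
force: [-0.4, -0.2, 0.8]
opening: 0.0928
gripper_force: 0.0
```

```bash
python3 - <<'E'
from h import *
where()
im,d,p=grab('wrist'); save(im,'w3.png'); W=cloud(d,p)
fit(sel(W,.4442,-.19,(.045,.045),.034,.044),'chest')
fit(sel(W,.4442,-.19,(.045,.045),.055,.085),'head')
plan(.4442,-.190,.034,79)
E
```

```text
grasp pt [ 443.8 -190.4  150.1] closing 78.8 open 92.8 F [-0.4 -0.2  0.8] gf 0.0 t 21.5
chest 1122 rect [ 444.  -194.4] [56.  32.3] long deg 78.6 mean [ 439.6 -193. ] pca deg 77.9
head 1025 rect [ 443.6 -194. ] [29.7 29.5] long deg 27.7 mean [ 441.  -193.5] pca deg 42.0
closing now 78.9 -> 79.0 slide [ -0.   0. 116.] dr [ 0.    -0.001 -0.002] | t 21.6 q1 -0.51 q6 -1.89
closing now 78.9 -> 259.0 slide [ -0.   0. 116.] dr [-1.000e-03 -0.000e+00  3.139e+00] | t 21.6 q1 -0.51 q6 -1.89
closing now 78.9 -> -101.0 slide [ -0.   0. 116.] dr [-1.000e-03 -0.000e+00  3.139e+00] | t 21.6 q1 -0.51 q6 -1.89
```

View pics/w3.png

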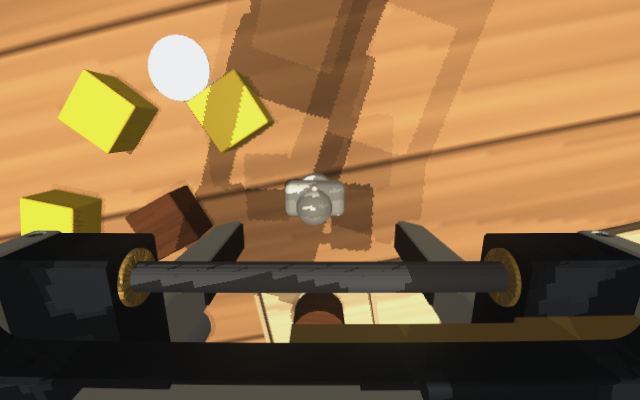

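The bust is centred between the fingers at (315,200), its long side along the closing line. The brown plinth at (170,222) is clear of the fingers. I'll grip the bust.

{"op": "servo_tool", "data": {"increments": [{"slide": [0,-3,40],"dr": [0,0,0],"jaw": 0},{"slide": [0,-3,80],"dr": [0,0,0],"jaw": 0},{"slide": [0,-3,105],"dr": [0,0,0],"jaw": 0},{"slide": [0,-3,116],"dr": [0,0,0],"jaw": 0},{"slide": [0,-3,116],"dr": [0,0,0],"jaw": 0.1},{"slide": [0,-3,116],"dr": [0,0,0],"jaw": 0.25},{"slide": [0,-3,116],"dr": [0,0,0],"jaw": 0.4},{"slide": [0,-3,116],"dr": [0,0,0],"jaw": 1},{"slide": [0,-3,116],"dr": [0,0,0],"jaw": 1},{"slide": [0,-3,116],"dr": [0,0,0],"jaw": 1},{"slide": [0,-3,116],"dr": [0,0,0],"jaw": 1},{"slide": [0,-3,110],"dr": [0,0,0],"jaw": 1},{"slide": [0,-3,95],"dr": [0,0,0],"jaw": 1},{"slide": [0,-3,70],"dr": [0,0,0],"jaw": 1},{"slide": [0,-3,40],"dr": [0,0,0],"jaw": 1},{"slide": [0,-3,40],"dr": [0,0,0],"jaw": 1},{"slide": [0,-3,40],"dr": [0,0,0],"jaw": 1},{"slide": [0,-3,40],"dr": [0,0,0],"jaw": 1}], "force": 35}}

```text
t: 23.35
tool_pos: [0.4431, -0.1932, 0.2765]
orientation: [-0.301, -3.125, -0.001]
force: [0.3, -0.0, -1.3]
opening: 0.0557
gripper_force: 35.0
```

```bash
python3 - <<'E'
from h import *
where()
plan(.5865,-.114,.080,88.6)
E
```

```text
grasp pt [ 442.8 -193.1  109.5] closing 79.0 open 55.7 F [ 0.3 -0.  -1.3] gf 35.0 t 23.4
closing now 79.0 -> 88.6 slide [-126.  105.   29.] dr [ 0.001 -0.002 -0.167] | t 23.4 q1 -0.52 q6 -1.90
closing now 79.0 -> 268.6 slide [-126.  105.   29.] dr [-3.000e-03 -1.000e-03  2.974e+00] | t 23.4 q1 -0.52 q6 -1.90
closing now 79.0 -> -91.4 slide [-126.  105.   29.] dr [-3.000e-03 -1.000e-03  2.974e+00] | t 23.4 q1 -0.52 q6 -1.90
```

{"op": "servo_tool", "data": {"increments": [{"slide": [-20,16,0],"dr": [0,0,-0.05],"jaw": 1},{"slide": [-48,40,0],"dr": [0,0,-0.1],"jaw": 1},{"slide": [-76,64,0],"dr": [0,0,-0.15],"jaw": 1},{"slide": [-104,87,0],"dr": [0,0,-0.167],"jaw": 1},{"slide": [-120,100,5],"dr": [0,0,-0.167],"jaw": 1},{"slide": [-126,105,20],"dr": [0,0,-0.167],"jaw": 1},{"slide": [-126,105,40],"dr": [0,0,-0.167],"jaw": 1},{"slide": [-126,105,50],"dr": [0,0,-0.167],"jaw": 1},{"slide": [-126,105,50],"dr": [0,0,-0.167],"jaw": 1},{"slide": [-126,105,50],"dr": [0,0,-0.167],"jaw": 1},{"slide": [-126,105,50],"dr": [0,0,-0.167],"jaw": 1}]}}

```text
t: 24.45
tool_pos: [0.5876, -0.1149, 0.2288]
orientation: [0.04, 3.14, -0.001]
force: [0.3, -0.4, -0.8]
opening: 0.0559
gripper_force: 35.0
```

```bash
python3 - <<'E'
from h import *
where()
a,_,_=grab('side'); b,_,_=grab('scene')
save(np.hstack([a[130:260,240:390],b[150:280,200:350]]),'b1.png',2.6)
plan(.5865,-.114,.039,88.6)
E
```

```text
grasp pt [ 587.8 -114.9   61.8] closing 88.6 open 55.9 F [ 0.3 -0.4 -0.8] gf 35.0 t 24.4
closing now 88.6 -> 88.6 slide [ 1.  1. 23.] dr [-0.     0.002 -0.001] | t 24.6 q1 -0.28 q6 -1.82
closing now 88.6 -> 268.6 slide [ 1.  1. 23.] dr [3.000e-03 1.000e-03 3.141e+00] | t 24.6 q1 -0.28 q6 -1.82
closing now 88.6 -> -91.4 slide [ 1.  1. 23.] dr [3.000e-03 1.000e-03 3.141e+00] | t 24.6 q1 -0.28 q6 -1.82
```

View pics/b1.png

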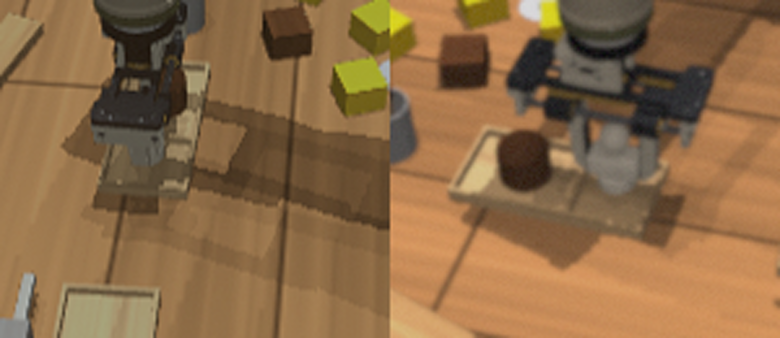

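The round plinth stands in the wide compartment at (525,165). The bust hangs upright over the narrow one at (613,165). I'll lower it and release.

{"op": "servo_tool", "data": {"increments": [{"slide": [1,1,10],"dr": [0,0,0],"jaw": 1},{"slide": [1,1,17],"dr": [0,0,0],"jaw": 1},{"slide": [1,1,21],"dr": [0,0,0],"jaw": 1},{"slide": [1,1,23],"dr": [0,0,0],"jaw": 1},{"slide": [1,1,23],"dr": [0,0,0],"jaw": 1},{"slide": [1,1,23],"dr": [0,0,0],"jaw": 1},{"slide": [1,1,23],"dr": [0,0,0],"jaw": 0.33},{"slide": [1,1,23],"dr": [0,0,0],"jaw": 0.25},{"slide": [1,1,23],"dr": [0,0,0],"jaw": 0.2},{"slide": [1,1,23],"dr": [0,0,0],"jaw": 0.2},{"slide": [1,1,10],"dr": [0,0,0],"jaw": 0.2},{"slide": [1,1,-20],"dr": [0,0,0],"jaw": 0.2},{"slide": [1,1,-60],"dr": [0,0,0],"jaw": 0.2},{"slide": [1,1,-90],"dr": [0,0,0],"jaw": 0.1},{"slide": [1,1,-90],"dr": [0,0,0],"jaw": 0.05},{"slide": [1,1,-90],"dr": [0,0,0],"jaw": 0.05}]}}

```text
t: 26.15
tool_pos: [0.5868, -0.1136, 0.3196]
orientation: [0.039, 3.139, -0.001]
force: [-0.8, -0.4, 0.1]
opening: 0.0879
gripper_force: 0.0
```

```bash
python3 - <<'E'
from h import *
where()
for n in('side','scene'):
    im,d,p=grab(n); W=cloud(d,p)
    P=sel(W,.5865,-.114,(.04,.04),.06,.1)
    if len(P): fit(P,n+' bust head'); print(P[:,2].max())
    P=sel(W,.584,-.216,(.045,.045),.036,.06)
    if len(P): fit(P,n+' rp')
for a in(17,-73): plan(.4418,-.340,.15,a)
E
```

```text
grasp pt [ 587.3 -113.7  152.6] closing 88.6 open 87.9 F [-0.8 -0.4  0.1] gf 0.0 t 26.1
side bust head 88 rect [ 583.4 -106.7] [30.6 23.2] long deg 17.1 mean [ 583.7 -103.6] pca deg 19.6
0.08303771857493379
side rp 152 rect [ 576.1 -209.8] [57.4 41.7] long deg 60.3 mean [ 576.5 -207.1] pca deg 63.4
scene bust head 108 rect [ 587.8 -111.6] [28.8 24.5] long deg 88.2 mean [ 590.1 -109.8] pca deg -79.1
0.08414451932215818
scene rp 286 rect [ 583.6 -216.4] [54.3 56.9] long deg -10.3 mean [ 585.3 -215.1] pca deg 25.8
closing now 88.6 -> 17.0 slide [ 138. -230.   -0.] dr [-1.000e-03 -2.000e-03  1.249e+00] | t 26.2 q1 -0.28 q6 -1.82
closing now 88.6 -> 197.0 slide [ 138. -230.   -0.] dr [ 2.000e-03 -1.000e-03 -1.892e+00] | t 26.2 q1 -0.28 q6 -1.82
closing now 88.6 -> -163.0 slide [ 138. -230.   -0.] dr [ 2.000e-03 -1.000e-03 -1.892e+00] | t 26.2 q1 -0.28 q6 -1.82
closing now 88.6 -> 107.0 slide [ 138. -230.   -0.] dr [ 0.001 -0.002 -0.322] | t 26.2 q1 -0.28 q6 -1.82
closing now 88.6 -> 287.0 slide [ 138. -230.   -0.] dr [-2.00e-03 -1.00e-03  2.82e+00] | t 26.2 q1 -0.28 q6 -1.82
closing now 88.6 -> -73.0 slide [ 138. -230.   -0.] dr [-2.00e-03 -1.00e-03  2.82e+00] | t 26.2 q1 -0.28 q6 -1.82
```

{"op": "servo_tool", "data": {"increments": [{"slide": [25,-42,0],"dr": [0,0,-0.1],"jaw": 0.1},{"slide": [50,-84,0],"dr": [0,0,-0.2],"jaw": 0.1},{"slide": [75,-126,0],"dr": [0,0,-0.3],"jaw": 0.1},{"slide": [100,-168,0],"dr": [0,0,-0.322],"jaw": 0.1},{"slide": [125,-208,0],"dr": [0,0,-0.322],"jaw": 0.1},{"slide": [138,-230,0],"dr": [0,0,-0.322],"jaw": 0.1},{"slide": [138,-230,0],"dr": [0,0,-0.322],"jaw": 0.1},{"slide": [138,-230,0],"dr": [0,0,-0.322],"jaw": 0.1},{"slide": [138,-230,0],"dr": [0,0,-0.322],"jaw": 0.1}]}}

```text
t: 27.15
tool_pos: [0.4431, -0.3389, 0.3168]
orientation: [0.466, -3.106, -0.003]
force: [0.1, 0.6, -0.4]
opening: 0.0835
gripper_force: 0.0
```

```bash
python3 - <<'E'
from h import *
where()
im,d,p=grab('wrist'); save(im,'w4.png'); W=cloud(d,p)
fit(sel(W,.4418,-.34,(.042,.042),.036,.046),'sq')
plan(.4418,-.340,.032,107)
E
```

```text
grasp pt [ 442.9 -338.7  149.8] closing 107.1 open 83.5 F [ 0.1  0.6 -0.4] gf 0.0 t 27.1
sq 3007 rect [ 443.1 -342.9] [50.8 52.1] long deg -73.0 mean [ 442.4 -343.1] pca deg -72.2
closing now 107.1 -> 107.0 slide [  2.  -1. 118.] dr [ 0.001 -0.     0.002] | t 27.2 q1 -0.74 q6 -2.61
closing now 107.1 -> 287.0 slide [  2.  -1. 118.] dr [ 1.00e-03  2.00e-03 -3.14e+00] | t 27.2 q1 -0.74 q6 -2.61
closing now 107.1 -> -73.0 slide [  2.  -1. 118.] dr [ 1.00e-03  2.00e-03 -3.14e+00] | t 27.2 q1 -0.74 q6 -2.61
```

View pics/w4.png

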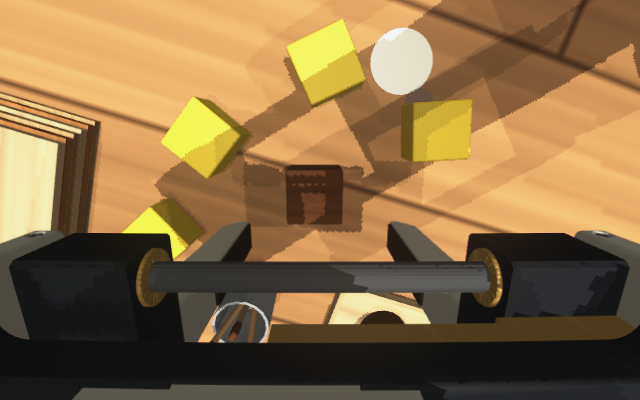

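The brown block sits square between the fingers at (315,195). The yellow blocks and the pot at (240,322) are clear of the finger paths. I'll grip it.

{"op": "servo_tool", "data": {"increments": [{"slide": [0,-3,40],"dr": [0,0,0],"jaw": 0.1},{"slide": [0,-3,80],"dr": [0,0,0],"jaw": 0.1},{"slide": [0,-3,108],"dr": [0,0,0],"jaw": 0.1},{"slide": [0,-3,118],"dr": [0,0,0],"jaw": 0.1},{"slide": [0,-3,118],"dr": [0,0,0],"jaw": 0.1},{"slide": [0,-3,118],"dr": [0,0,0],"jaw": 0.3},{"slide": [0,-3,118],"dr": [0,0,0],"jaw": 0.4},{"slide": [0,-3,118],"dr": [0,0,0],"jaw": 1},{"slide": [0,-3,118],"dr": [0,0,0],"jaw": 1},{"slide": [0,-3,118],"dr": [0,0,0],"jaw": 1},{"slide": [0,-3,118],"dr": [0,0,0],"jaw": 1},{"slide": [0,-3,112],"dr": [0,0,0],"jaw": 1},{"slide": [0,-3,90],"dr": [0,0,0],"jaw": 1},{"slide": [0,-3,50],"dr": [0,0,0],"jaw": 1},{"slide": [0,-3,10],"dr": [0,0,0],"jaw": 1},{"slide": [0,-3,-10],"dr": [0,0,0],"jaw": 1},{"slide": [0,-3,-10],"dr": [0,0,0],"jaw": 1},{"slide": [0,-3,-10],"dr": [0,0,0],"jaw": 1}], "force": 30}}

```text
t: 29.0
tool_pos: [0.4434, -0.3428, 0.3273]
orientation: [0.465, -3.107, -0.0]
force: [0.0, -0.0, -1.5]
opening: 0.0517
gripper_force: 30.0
```

```bash
python3 - <<'E'
from h import *
where()
plan(.5976,.132,.16,91.7)
E
```

```text
grasp pt [ 443.4 -342.8  160.3] closing 107.0 open 51.7 F [ 0.  -0.  -1.5] gf 30.0 t 29.0
closing now 107.0 -> 91.7 slide [-286.  409.    0.] dr [ 0.    -0.     0.267] | t 29.0 q1 -0.75 q6 -2.62
closing now 107.0 -> 271.7 slide [-286.  409.    0.] dr [ 0.     0.    -2.874] | t 29.0 q1 -0.75 q6 -2.62
closing now 107.0 -> -88.3 slide [-286.  409.    0.] dr [ 0.     0.    -2.874] | t 29.0 q1 -0.75 q6 -2.62
```

```bash
python3 - <<'E'
from h import *
plan(.590,.132,.16,1.7)
E
```

```text
closing now 107.0 -> 181.7 slide [-279.  411.    0.] dr [ 0.    -0.    -1.303] | t 29.0 q1 -0.75 q6 -2.62
closing now 107.0 -> 361.7 slide [-279.  411.    0.] dr [-0.    -0.     1.838] | t 29.0 q1 -0.75 q6 -2.62
closing now 107.0 -> 1.7 slide [-279.  411.    0.] dr [-0.    -0.     1.838] | t 29.0 q1 -0.75 q6 -2.62
```

{"op": "servo_tool", "data": {"increments": [{"slide": [-10,15,0],"dr": [0,0,0.08],"jaw": 1},{"slide": [-30,45,0],"dr": [0,0,0.2],"jaw": 1},{"slide": [-52,77,0],"dr": [0,0,0.33],"jaw": 1},{"slide": [-74,109,0],"dr": [0,0,0.46],"jaw": 1},{"slide": [-96,141,0],"dr": [0,0,0.6],"jaw": 1},{"slide": [-118,174,0],"dr": [0,0,0.74],"jaw": 1},{"slide": [-140,206,0],"dr": [0,0,0.88],"jaw": 1},{"slide": [-162,239,0],"dr": [0,0,1.02],"jaw": 1},{"slide": [-184,271,0],"dr": [0,0,1.16],"jaw": 1},{"slide": [-206,303,0],"dr": [0,0,1.3],"jaw": 1},{"slide": [-228,336,0],"dr": [0,0,1.44],"jaw": 1},{"slide": [-250,368,0],"dr": [0,0,1.58],"jaw": 1},{"slide": [-268,395,0],"dr": [0,0,1.7],"jaw": 1},{"slide": [-279,411,0],"dr": [0,0,1.8],"jaw": 1},{"slide": [-279,411,20],"dr": [0,0,1.838],"jaw": 1},{"slide": [-279,411,50],"dr": [0,0,1.838],"jaw": 1},{"slide": [-279,411,70],"dr": [0,0,1.838],"jaw": 1},{"slide": [-279,411,80],"dr": [0,0,1.838],"jaw": 1},{"slide": [-279,411,80],"dr": [0,0,1.838],"jaw": 1},{"slide": [-279,411,80],"dr": [0,0,1.838],"jaw": 1}]}}

```text
t: 31.0
tool_pos: [0.59, 0.1317, 0.2476]
orientation: [-2.188, -2.254, 0.001]
force: [0.5, -1.0, -0.4]
opening: 0.0519
gripper_force: 30.0
```

```bash
python3 - <<'E'
from h import *
where()
plan(.590,.132,.0375,1.7)
E
```

```text
grasp pt [589.9 131.7  80.6] closing 1.7 open 51.9 F [ 0.5 -1.  -0.4] gf 30.0 t 31.0
closing now 1.7 -> 1.7 slide [ 0.  0. 43.] dr [-0.001  0.     0.   ] | t 31.0 q1 0.13 q6 0.11
closing now 1.7 -> 181.7 slide [ 0.  0. 43.] dr [-0.000e+00 -1.000e-03 -3.141e+00] | t 31.0 q1 0.13 q6 0.11
closing now 1.7 -> -178.3 slide [ 0.  0. 43.] dr [-0.000e+00 -1.000e-03 -3.141e+00] | t 31.0 q1 0.13 q6 0.11
```

{"op": "servo_tool", "data": {"increments": [{"slide": [0,0,15],"dr": [0,0,0],"jaw": 1},{"slide": [0,0,28],"dr": [0,0,0],"jaw": 1},{"slide": [0,0,37],"dr": [0,0,0],"jaw": 1},{"slide": [0,0,41],"dr": [0,0,0],"jaw": 1},{"slide": [0,0,43],"dr": [0,0,0],"jaw": 1},{"slide": [0,0,43],"dr": [0,0,0],"jaw": 1},{"slide": [0,0,43],"dr": [0,0,0],"jaw": 1},{"slide": [0,0,43],"dr": [0,0,0],"jaw": 0.38},{"slide": [0,0,43],"dr": [0,0,0],"jaw": 0.3},{"slide": [0,0,43],"dr": [0,0,0],"jaw": 0.28},{"slide": [0,0,43],"dr": [0,0,0],"jaw": 0.28},{"slide": [0,0,30],"dr": [0,0,0],"jaw": 0.28},{"slide": [0,0,0],"dr": [0,0,0],"jaw": 0.28},{"slide": [0,0,-45],"dr": [0,0,0],"jaw": 0.28},{"slide": [0,0,-90],"dr": [0,0,0],"jaw": 0.28},{"slide": [-50,-50,-120],"dr": [0,0,0],"jaw": 0.28},{"slide": [-100,-100,-120],"dr": [0,0,0],"jaw": 0.28},{"slide": [-130,-150,-120],"dr": [0,0,0],"jaw": 0.28},{"slide": [-130,-200,-120],"dr": [0,0,0],"jaw": 0.28},{"slide": [-130,-200,-120],"dr": [0,0,0],"jaw": 0.28}]}}

```text
t: 33.0
tool_pos: [0.3923, -0.0049, 0.3686]
orientation: [2.188, 2.253, 0.001]
force: [-0.9, -1.0, 1.6]
opening: 0.0667
gripper_force: 0.0
```

```bash
python3 - <<'E'
from h import *
where()
for n in('side','scene'):
    im,d,p=grab(n); W=cloud(d,p); print(n)
    fit(sel(W,.592,.132,(.045,.045),.036,.055),'sq')
    fit(sel(W,.594,.234,(.03,.03),.085,.12),'fig')
    fit(sel(W,.584,-.216,(.045,.045),.036,.055),'rp')
    fit(sel(W,.5865,-.114,(.04,.04),.06,.1),'bust')
    fit(sel(W,.442,.216,(.05,.05),.06,.09),'jar')
    fit(sel(W,.575,-.373,(.05,.05),.058,.07),'pot')
    for nm,y in(('bar-',.106),('bar+',.255)):
        B=sel(W,.679,y,(.02,.045),.035,.052); print(nm,B[:,1].min(),B[:,1].max(),np.median(B[:,2]))
    save(im[100:300,170:490] if n=='scene' else im[120:340,200:460],n+'9.png',2.4)
E
```

```text
grasp pt [392.5  -4.9 201.6] closing 1.7 open 66.7 F [-0.9 -1.   1.6] gf 0.0 t 33.0
side
sq 376 rect [588.4 135.8] [52.6 52.9] long deg -89.8 mean [588.  138.4] pca deg 75.2
fig 84 rect [594.  236.8] [20.8 18.3] long deg 76.5 mean [593.4 237.5] pca deg 33.4
rp 208 rect [ 582.1 -213.4] [55.2 56.2] long deg -35.5 mean [ 581.6 -211.1] pca deg -72.9
bust 88 rect [ 583.4 -106.5] [31.3 24.2] long deg 6.4 mean [ 583.4 -103.8] pca deg 15.0
jar 327 rect [442.6 216.8] [44.3 48.4] long deg -85.1 mean [442.5 218.9] pca deg -84.1
pot 77 rect [ 574.1 -368. ] [52.3 52.7] long deg -58.3 mean [ 574.3 -365.6] pca deg 70.6
bar- 0.08133847476312515 0.14985579274436503 0.04569145331147859
bar+ 0.2102810992227104 0.28136679278835214 0.044862379366715825
scene
sq 335 rect [589.6 133. ] [55.5 49.6] long deg 1.5 mean [592.6 133.3] pca deg -0.5
fig 70 rect [595.6 230.8] [21.6 17.2] long deg 75.5 mean [598.1 231.6] pca deg -86.5
rp 280 rect [ 583.  -217.4] [54.2 54.9] long deg -44.6 mean [ 585.2 -215.3] pca deg 26.8
bust 107 rect [ 588.3 -110.9] [24.2 28.7] long deg -84.6 mean [ 590.1 -109.9] pca deg -77.0
jar 214 rect [444.4 213.9] [47.4 49.9] long deg -27.6 mean [446.8 214. ] pca deg -23.1
pot 117 rect [ 575.5 -374. ] [55.1 50.4] long deg 23.2 mean [ 578.9 -372.9] pca deg 38.0
bar- 0.07949178718225927 0.1508545398283245 0.04457852473654869
bar+ 0.21034187713405383 0.27671783204961803 0.044477380509101466
```

View pics/scene9.png

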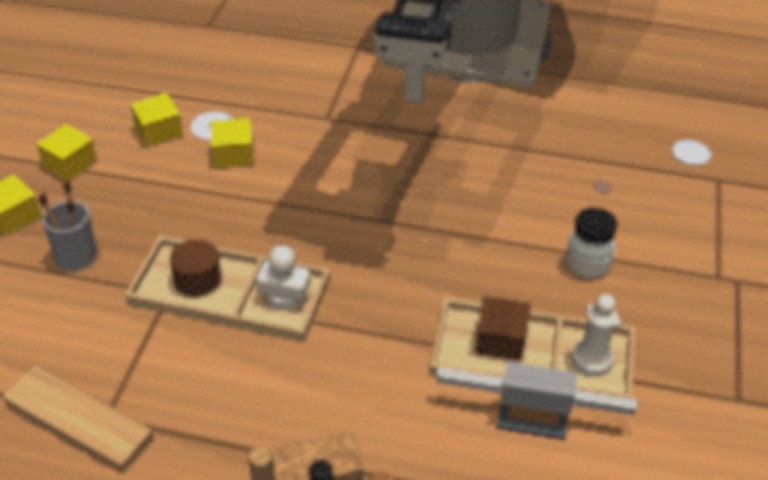

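View pics/side9.png

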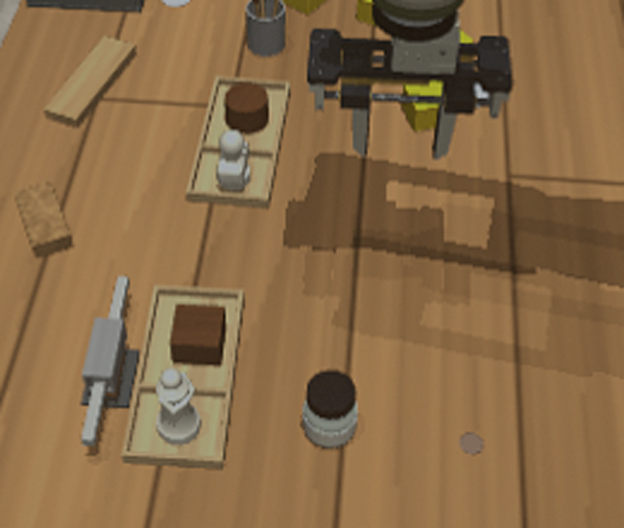

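Both pictures show both kits complete, everything upright in its own compartment, and the bar out of both ends of the tube. The jar and pot have not moved, and the gripper is clear.

```bash
python3 -c "
from plant import *
print(close_job())"
```

```text
the job is handed in; nothing more can be done
None
```

I made up both kits and handed the job in after about 33 s of the 123 s; the last camera check showed every piece in its place and the jar and pot unmoved, but the hand-in returned no verdict.

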